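# Set the cork feet of small brass bowls in the sprung press

### The job

The small brass bowls standing on the counter in front of the robot have freshly glued cork feet: free the press plate by turning its clamp knob clockwise a quarter turn to its stop, and stand all the bowls upright in a row on the plate, evenly about its middle. Lay the flat tamper along the whole row so that it bears on every bowl, press squarely down until the sprung plate bottoms out level, and keep it down for a second. Then put the tamper back flat and lengthwise on its cork rest, stand all the bowls upright inside the wooden tray, and turn the knob back to lock the plate up; do not knock over or shove aside the tin and the bell.

Things in the scene. Friction and masses are not known exactly. Their poses are not given: they have to be found in the camera images.
- press: fixed low grey bench press, base 120 mm (its x) by 250 mm (its y) and 22 mm high, with a 70 mm wide tongue of base running to y = -215 mm under the knob. Origin: centre of the base's underside. The sprung plate lies over the base, its length along y; the knob stands at the -y end
- plate_top (a point): centre of the top face of the sprung aluminium plate, 55 mm above the counter when up; x across, y along the plate, z up. The plate is 96 by 230 mm with a 6 mm high, 3 mm thick fence round its edge (clear inside 90 by 224 mm). It rocks about its x (8 N m/rad, up to 0.12 rad) if loaded towards one end
- plunger (a joint): how far the plate is pressed down at its middle: 0 up, 0.014 m fully down on a hard stop. Sprung: 11 N to start it moving, 16 N at the bottom, of which plate and bowls weigh 5 to 8 N; stays up under the bowls alone and springs back when let go
- knob (a joint): clamp knob: 0 locked (its steel tongue points at the plate and lies under the plate's end), 1.5 rad free at its stop (tongue turned clear). Grows clockwise seen from above. Stays where it is left; turns with about 0.05 N m. May start at up to 0.12
- knob_grip (a point): centre of the knob's upright black bar grip, on the vertical knob axis, 85 mm above the counter, 165 mm from the press origin towards its -y. Bar 14 mm thick, 52 mm long, 60 to 98 mm above the counter, over a round hub 40 mm across. The point is fixed to the press (same axes): at knob 0 the bar's length lies along y, and it turns with the knob
- tamper_grip (a point): the tamper: flat steel bar 190 mm (its x) by 50 mm (its y) by 12 mm thick, pressing face underneath, with a brass collar 38 mm across and 6 mm high (12 to 18 mm above the underside) and an upright square wooden handle 28 by 28 mm on its middle, from 18 to 90 mm above the underside. About 300 g. The point is on the handle's axis, 62 mm above the underside; z is up
- rest: fixed cork board for the tamper, 230 mm (its x) by 90 mm (its y), 8 mm thick. Origin: centre of its underside. The tamper starts on it, lengthwise along x
- tray: fixed shallow wooden tray for the finished bowls, 280 mm (its x) by 130 mm (its y) outside, rim 14 mm above the counter, wall and floor 5 mm thick. Origin: centre of its underside. Room for three bowls in a row along x
- bowl1_center (a point): small brass bowl with a cork foot glued under it: 64 mm across outside (round, nearly straight sides above 16 mm; foot 52 mm across), 46 mm high, hollow, wall 3.5 mm, about 130 g. The point is on its axis, half-way up (23 mm above the underside of the foot); z is up. May be absent in a given start
- bowl2_center (a point): small brass bowl with a cork foot glued under it: 64 mm across outside (round, nearly straight sides above 16 mm; foot 52 mm across), 46 mm high, hollow, wall 3.5 mm, about 130 g. The point is on its axis, half-way up (23 mm above the underside of the foot); z is up. May be absent in a given start
- bowl3_center (a point): small brass bowl with a cork foot glued under it: 64 mm across outside (round, nearly straight sides above 16 mm; foot 52 mm across), 46 mm high, hollow, wall 3.5 mm, about 130 g. The point is on its axis, half-way up (23 mm above the underside of the foot); z is up. May be absent in a given start
- tin: bystander: small round steel tin, 48 mm across, 40 mm high, left of the press. Origin: centre of its underside
- bell: bystander: brass hand bell, 64 mm across, 117 mm high, beyond the tin, left of the press. Origin: centre of its underside
Not all that is in view belongs to the job. Of the things shaped like the rest, the cork one is meant. Leave any red look-alike of the part that bears bowl3_center alone.

How it is judged:
By the outcome, as a careful person would: the job done as asked, in the order asked, and still so for the second after the job is handed in, with the robot touching nothing.
Of bowl1, bowl2, bowl3 only 2 to 3 are there at a start; the rules pass over those that are not, and their reading is None.
At some moment in a run one of bowl1, bowl2, bowl3, tamper may be knocked a few centimetres aside while the robot is not near it.
It also fails if it takes over 210 s, if anything falls off the work surface, if the arm or the gripper's body presses on something with over 40 N, if the wrist force passes 120 N, or if a joint passes its speed limit or range.

### The arm

A 6-joint arm with a two-finger parallel gripper is mounted at the origin on the work surface. World frame = base frame: x ahead of the robot, y to its left, z up, the work surface at z = 0. Lengths are in mm, angles in degrees, forces in N, time in s.
With the tool pointing down it reaches from about 300 to 850 mm from the base axis. Payload 4.2 kg.
Tool frame: the origin (TCP) lies between the finger pads; the fingertips stand 8 mm ahead of it and the grasp point (between the pads) lies 11 mm behind it; x points along the fingers, y is the direction in which the jaws open and shut, and the axes are right-handed (so a half turn about x gives the same grasp; the last joint's range is limited). The gripper opens to 91 mm and grips with 3 to 60 N. Pads are 32 mm wide; open, the fingers measure 118 mm over their backs; the gripper's body (76 mm by 178 mm) begins 60 mm behind the grasp point.
Start: joints at [64.973, 18.312, 89.639, -0, 72.044, -1.146], TCP at [232.785, 525.789, 221.976] pointing down, gripper open.
Joint ranges: [-177.97, 177.97], [-48.28, 115.42], [12.27, 149.76], [-77.06, 257.06], [2.81, 150.46], [-146.56, 146.56]. Speed limits (degrees/s): [147.25, 147.25, 180, 180, 180, 180].

### API

Orientations are given as [roll, pitch, yaw] about the fixed x, y, z axes, in that order (R = Rz(yaw) Ry(pitch) Rx(roll)).
In Python, from workcell import env gives the robot as it stands.
- The arm moves only by the tool arm_command, never from a script. Its arguments are lists of equal length, an entry for each row: "slide": the shift along the tool's x, y, z in cm, a list of three; "turn": the turn, a rotation vector about the tool's x, y, z in rad, a list of three; "grip": the closure in counts, from 0 (fully open) to 255 (shut). A call has 1 to 20 rows; each row is the pose to reach, as a shift and turn from the pose commanded when the call began, along the tool's axes at that moment; what a row does not reach only later rows make up. A row lasts 1/12 s, in which the tool goes at most 41.7 mm and 7.16 degrees, less where a joint would pass 70% of its speed; a pose out of reach is approached as far as the arm can. A call with a gripper value outside its range is refused whole. The fingers move at their own pace and stop on an object; "newtons" is the grip in N (left out, the last holds). Time passes only in rows, so rows that repeat a pose let the fingers close. It gives the time, the measured TCP pose, the force and the opening at its end, in the units of the state.
- env.state(): the state, without advancing time (a new reading comes with each control period).
- env.grab_frame(name): name is "scene" or "top"; returns (picture, depth): 384x512x3 uint8, red, green, blue; 384x512 float32, mm along the optical axis (not along the pixel's ray), 0 where there is no reading.
- env.calibration(name): a dict with "K" (3x3 intrinsics, pixels), "camera_from_world" (4x4, takes a point from world to camera coordinates). Camera axes: x right, y up, looking along -z (the intrinsics and any distortion apply to the point x, -y, -z); pixel columns grow to the right and rows downward; lengths in mm; the calibration is good to about 2 mm. A picture is of the moment at which its call begins. calibration takes no time and is no camera call.
- env.job_done(): hands the job in, once; it reports no verdict.
Trained networks look in the newest picture that a camera, given by its name, has taken for a name from the list of things; names that differ only in an ending like _2 or _b are one class to them, and where a whole thing is asked for, a point or a joint stands for the part that bears it (a point fixed in the world has none). Each returns a list of dicts, best first, with "p" (0 to 1); they miss things now and then, are a little off and sometimes report something else, mostly with a low value. They report only what shows in the picture. A call takes as long as a camera call. They do not tell look-alikes from the thing itself.
- env.search_frame(camera, label): "point" ([x, y, z] in mm, in world coordinates, good to about 4 mm: the middle of the surface that is visible of it).
The state is a dict: "time_s": time; "qpos": joint angles; "qvel": joint speeds; "effort": joint torques, N m; "ee_pos": TCP position; "ee_rot": TCP orientation; "force": force on the tool from outside, world axes, zero at the start; "torque": the same for the moment, N m; "gripper_width": finger opening in mm.
Only numpy, scipy, OpenCV 4.12 (cv2) and the standard library are available. Lean on these libraries where they do the work, as an engineer would, in place of code of your own. Each camera call takes 0.05 s, during which the arm holds its last target.

## Working session

There is one attempt and no reset: what is moved stays moved. The work goes in short steps, Python scripts to look and compute and a tool call to move; the robot and the scene stay as the last step left them, time stands still between calls to the robot, and variables do not carry over. Pictures are saved under pics/ and viewed, and the job is handed in when it is done.

Besides the shell and the picture viewer there is one more tool, called after "Emit:" in YAML: its name, and indented under it one key for each argument. arm_command: Moves the arm, as the interface text tells. Its arguments: {"type":"object","properties":{"slide":{"type":"array","items":{"type":"array","items":{"type":"number"}}},"turn":{"type":"array","items":{"type":"array","items":{"type":"number"}}},"grip":{"type":"array","items":{"type":"number"}},"newtons":{"type":"number"}},"required":["slide","turn","grip"]}

```bash
ls; mkdir -p pics; cat > h.py <<'E'
from workcell import env
import numpy as np, cv2
def snap(cam,name):
    im,d=env.grab_frame(cam); cv2.imwrite(f'pics/{name}.png',im[:,:,::-1]); np.save(f'pics/{name}.npy',d); return im,d
def world(cam,d):
    c=env.calibration(cam);K=np.array(c['K']);T=np.linalg.inv(np.array(c['camera_from_world']))
    v,u=np.mgrid[:d.shape[0],:d.shape[1]]
    x=(u-K[0,2])/K[0,0]*d;y=(v-K[1,2])/K[1,1]*d
    P=np.stack([x,-y,-d,np.ones_like(d)],-1)@T.T
    return P[...,:3]
E
python3 - <<'E'
from h import *
print(env.state())
for c in ['top','scene']:
    im,d=snap(c,c+'0'); print(env.calibration(c))
    for n in ['press','plate_top','knob_grip','tamper_grip','rest','tray','bowl1_center','tin','bell']:
        print(c,n,[(np.round(r['point']),round(r['p'],2)) for r in env.search_frame(c,n)])
E
```

```text
pics
{'time_s': 0.0, 'qpos': array([ 6.49734358e+01,  1.83500669e+01,  8.97079853e+01, -8.72770904e-04,
        7.20439314e+01, -1.14630531e+00]), 'qvel': array([ 0.02186681,  0.07567686, -0.02903272, -0.04254181,  0.03975155,
       -0.03280795]), 'effort': array([ 1.05893843e-03, -4.12481439e+01, -2.31975317e+01,  7.28901615e-02,
        4.59188386e-02, -1.13041083e-04]), 'ee_pos': array([232.56743053, 525.31242666, 221.1253573 ]), 'ee_rot': array([ -90.68013309,   89.89801305, -114.56012212]), 'force': array([-0.19130766,  0.26487105, -0.08740225]), 'torque': array([ 0.00472496, -0.0298454 , -0.01566894]), 'gripper_width': 90.66592561223759}
{'K': array([[398.72369073,   0.        , 258.44773441],
       [  0.        , 398.72369073, 189.14626942],
       [  0.        ,   0.        ,   1.        ]]), 'camera_from_world': array([[ 5.06506664e-03, -9.99987119e-01, -3.27381909e-04,
        -2.29992204e+01],
       [ 9.80399334e-01,  4.90137005e-03,  1.96959695e-01,
        -4.55817221e+02],
       [-1.96955554e-01, -1.31857899e-03,  9.80411532e-01,
        -1.09318124e+03],
       [ 0
[... 1081 characters left out ...]
 0.00000000e+00,  0.00000000e+00,
         1.00000000e+00]])}
scene press [(array([668.,   1.,  52.]), 0.98)]
scene plate_top []
scene knob_grip [(array([ 511., -349.,    1.]), 0.74), (array([664.,   4.,  55.]), 0.62)]
scene tamper_grip [(array([488., 333.,  15.]), 0.6), (array([558., 229.,  40.]), 0.38)]
scene rest [(array([497., 366.,   8.]), 0.84), (array([205., 317.,  10.]), 0.75)]
scene tray [(array([ 510., -349.,    2.]), 0.71)]
scene bowl1_center [(array([ 440., -137.,   28.]), 0.89), (array([667.,   1.,  52.]), 0.63), (array([ 645., -159.,   70.]), 0.27)]
scene tin [(array([561., 228.,  36.]), 0.72), (array([ 510., -346.,    2.]), 0.57)]
scene bell [(array([674., 230.,  29.]), 0.59)]
```

View pics/top0.png

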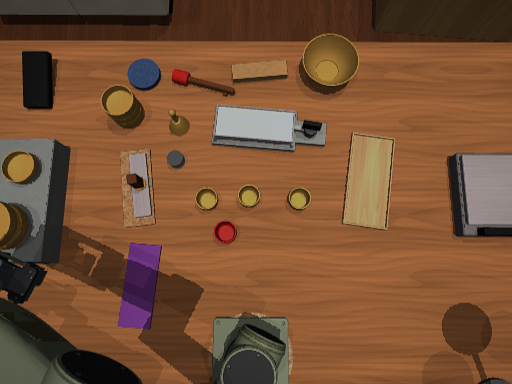

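View pics/scene0.png

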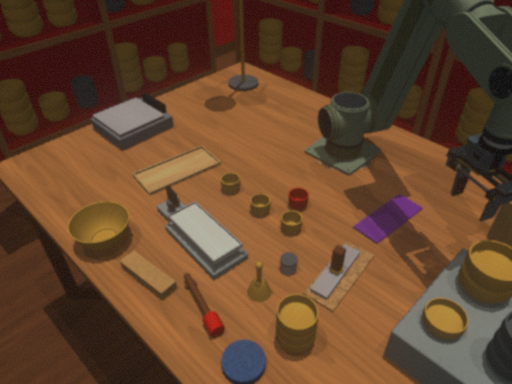

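The top view shows three brass bowls at (207,198), (249,196) and (299,198), with the red look-alike at (225,232). The press is at (255,128), its knob at (312,128), the rest with the tamper at (138,188), and the tray at (369,180). The tin is at (176,158) and the bell at (178,122). Next I'll measure from the depth image.

```bash
cat >> h.py <<'E'
def rect(P,m):
    p=P[m][:,:2].astype(np.float32); (c,s,a)=cv2.minAreaRect(p); return np.round(c,1),np.round(s,1),round(a,1),m.sum()
def circ(p):
    A=np.c_[2*p,np.ones(len(p))];b=(p**2).sum(1);s=np.linalg.lstsq(A,b,rcond=None)[0];return s[:2],np.sqrt(s[2]+s[:2]@s[:2])
E
python3 - <<'E'
from h import *
im=cv2.imread('pics/top0.png');d=np.load('pics/top0.npy');P=world('top',d)
def box(u0,u1,v0,v1):
    m=np.zeros(d.shape,bool);m[v0:v1,u0:u1]=1;return m&(d>0)
z=P[...,2]
print('table z',np.median(z[260:300,260:340]),z[260:300,260:340].std())
b=box(205,335,98,160)
print('z hist',np.histogram(z[b],bins=np.arange(-5,110,5)))
print('plate>50',rect(P,b&(z>50)&(z<68)&(np.mgrid[:384,:512][1]<298)))
print('base',rect(P,b&(z>14)))
print('fence/plate med',np.median(z[box(225,285,115,138)]))
k=b&(z>88)&(z<110)&(np.mgrid[:384,:512][1]>296);print('knob',rect(P,k),z[k].max())
for n,(u,v) in dict(b1=(207,198),b2=(249,196),b3=(299,198),red=(225,232)).items():
    bb=box(u-18,u+18,v-18,v+18);m=bb&(z>40)
    (x,y),r,= cv2.minEnclosingCircle(P[m][:,:2].astype(np.float32))
    print(n,x,y,r,z[m].max(),m.sum(), P[m][:,:2].mean(0))
    print('  ',circ(P[m][:,:2]))
r=box(110,165,140,235);print('rest',rect(P,r&(z>4)&(z<60)));print('tamper',rect(P,r&(z>14.5)&(z<24)));h=r&(z>88);print('handle',rect(P,h),P[h].mean(0) if h.any() else z[r].max())
print(np.histogram(z[r],bins=np.arange(-4,110,4)))
t=box(335,405,120,240);print('tray',rect(P,t&(z>9.5)));print(rect(P,t&(z>3)), np.histogram(z[t],bins=np.arange(-4,24,2)))
E
```

```text
table z -0.42331509604844086 76.72112386668711
z hist (array([2368, 1457,   73,   67,  388,  675,   49,    1,    5,   38,   94,
       1358, 1021,  167,   18,   13,   11,   14,   10,   28,   58,    8]), array([ -5,   0,   5,  10,  15,  20,  25,  30,  35,  40,  45,  50,  55,
        60,  65,  70,  75,  80,  85,  90,  95, 100, 105]))
plate>50 (array([649.3,  -7.4]), array([230.,  99.]), 85.0, np.int64(2492))
base (array([644.5, -52. ]), array([340.5, 119.2]), 85.2, np.int64(3973))
fence/plate med 54.46795068667643
knob (array([ 635.1, -171.1]), array([51.1, 14.4]), 81.2, np.int64(97)) 102.30621052121046
b1 429.6214294433594 128.33599853515625 31.97007179260254 50.072038508249534 93 [428.95752395 128.48428283]
   (array([429.23048404, 128.57069783]), np.float64(29.933609240195928))
b2 438.311767578125 7.5026326179504395 31.80168914794922 49.84066643969413 87 [437.23749781   8.04894111]
   (array([437.97148372,   7.46201779]), np.float64(29.98760824343175))
b3 430.71063232421875 -137.94161987304688 32.30915832519531 50.247826786896894 93 [ 432.20438599 -138.18965318]
   (array([ 431.0974
[... 456 characters left out ...]
3024583 326.67053014  95.85936803]
(array([1558, 1154,  722,  421,  102,  497,  318,   38,   11,    7,    2,
          7,    7,    7,    9,    5,    5,    6,   11,    4,    6,    9,
          6,   11,   37,   53,    6,    0]), array([ -4,   0,   4,   8,  12,  16,  20,  24,  28,  32,  36,  40,  44,
        48,  52,  56,  60,  64,  68,  72,  76,  80,  84,  88,  92,  96,
       100, 104, 108]))
tray (array([ 492.8, -347.3]), array([130.8, 280.4]), 81.9, np.int64(503))
(array([ 500.8, -354.1]), array([211.5, 368.6]), 88.1, np.int64(3403)) (array([ 885, 1502, 1540, 1523, 1272,  658,  217,  155,  173,  102,   37,
          7,    0]), array([-4, -2,  0,  2,  4,  6,  8, 10, 12, 14, 16, 18, 20, 22]))
```

```bash
python3 - <<'E'
import cv2
im=cv2.imread('pics/top0.png')
a=cv2.resize(im[95:165,200:400],None,fx=4,fy=4,interpolation=cv2.INTER_CUBIC);b=cv2.resize(im[140:240,100:180],None,fx=4,fy=4,interpolation=cv2.INTER_CUBIC)
cv2.imwrite('pics/a.png',a);cv2.imwrite('pics/b.png',b)
s=cv2.imread('pics/scene0.png');cv2.imwrite('pics/c.png',cv2.resize(s[160:320,130:380],None,fx=3,fy=3,interpolation=cv2.INTER_CUBIC))
E
```

```text
(no output)
```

View pics/a.png

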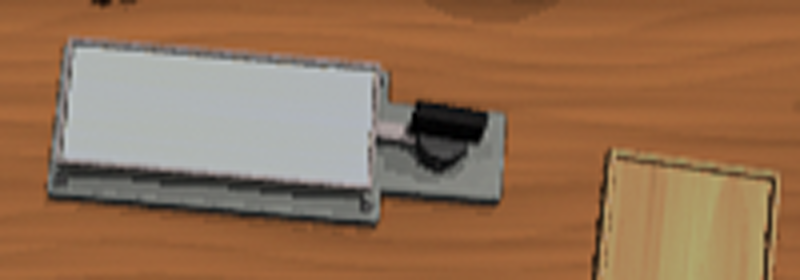

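View pics/b.png

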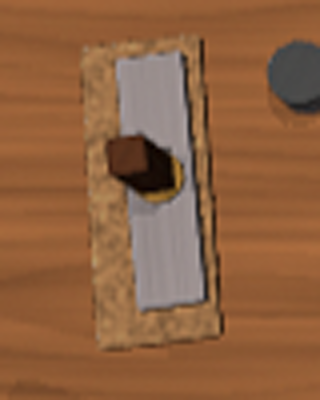

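View pics/c.png

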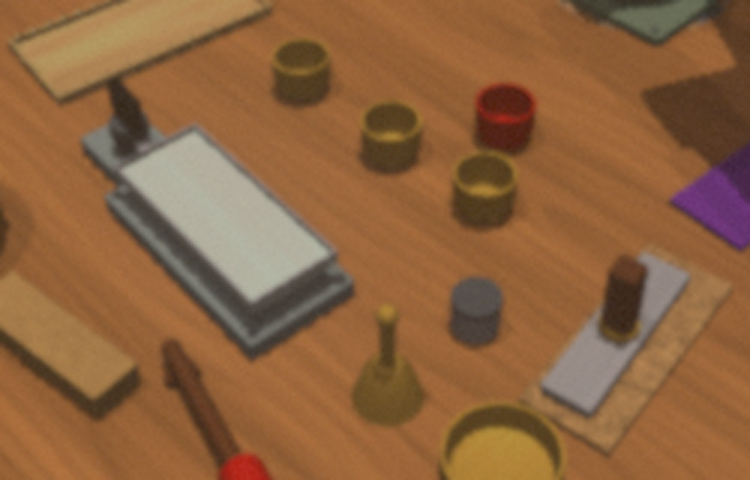

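```bash
cat >> h.py <<'E'
import json,os,sys
from scipy.spatial.transform import Rotation as Ro
def cmd(): return json.load(open('cmd.json'))
def tgt(*wps):
    "waypoints (x,y,z,psi deg); prints slide cm / turn rad from current commanded pose"
    c=cmd();p=np.radians(c[3]);Y=np.array([np.cos(p),np.sin(p)]);Z=np.array([np.sin(p),-np.cos(p)])
    for w in wps:
        d=np.array(w[:2])-c[:2]
        print('slide',[round(float(v)/10,2) for v in (-(w[2]-c[2]),d@Y,d@Z)],'turn',round(float(np.radians(c[3]-w[3])),3),'len',round(float(np.linalg.norm(np.array(w[:3])-c[:3]))))
def upd(s,t=0):
    c=cmd();p=np.radians(c[3]);s=np.array(s)*10
    n=[c[0]+np.cos(p)*s[1]+np.sin(p)*s[2],c[1]+np.sin(p)*s[1]-np.cos(p)*s[2],c[2]-s[0],c[3]-np.degrees(t)]
    json.dump([float(v) for v in n],open('cmd.json','w'));show()
def show():
    s=env.state();R=Ro.from_euler('xyz',s['ee_rot'],degrees=True).as_matrix()
    c=cmd();print('cmd',np.round(c,1),'meas',np.round(s['ee_pos'],1),'psi',round(float(np.degrees(np.arctan2(R[1,1],R[0,1]))),1),'down',np.round(R[:,0],3),'F',np.round(s['force'],1),'w',round(s['gripper_width'],1),'t',round(s['time_s'],2),'q',np.round(s['qpos'],0))
E
python3 - <<'E'
from h import *
s=env.state();R=Ro.from_euler('xyz',s['ee_rot'],degrees=True).as_matrix();print(R)
psi=float(np.degrees(np.arctan2(R[1,1],R[0,1])))
json.dump([232.785,525.789,221.976,psi],open('cmd.json','w'));show()
im=cv2.imread('pics/top0.png').astype(int);d=np.load('pics/top0.npy');P=world('top',d);z=P[...,2]
# cork rest: colour of component
hsv=cv2.cvtColor(im.astype(np.uint8),cv2.COLOR_BGR2HSV)
print(hsv[160,126],hsv[200,130],hsv[175,150],hsv[180,105],hsv[230,110])
m=np.zeros(z.shape,np.uint8);zb=cv2.medianBlur(z.astype(np.float32),5)
m=((zb>4.5)&(zb<30)).astype(np.uint8)
for n,(u0,u1,v0,v1) in dict(rest=(112,162,142,234),tray=(335,402,125,235)).items():
    mm=np.zeros_like(m);mm[v0:v1,u0:u1]=m[v0:v1,u0:u1];mm=cv2.morphologyEx(mm,cv2.MORPH_OPEN,np.ones((3,3),np.uint8))
    k,l,st,_=cv2.connectedComponentsWithStats(mm);i=1+np.argmax(st[1:,4]);print(n,rect(P,l==i))
E
```

```text
[[ 2.74469154e-05  4.04818816e-01  9.14396919e-01]
 [ 5.50882867e-05  9.14396917e-01 -4.04818817e-01]
 [-9.99999998e-01  6.14835874e-05  2.79659984e-06]]
cmd [232.8 525.8 222.   66.1] meas [232.8 525.8 222. ] psi 66.1 down [ 0.  0. -1.] F [ 0.2 -0.5  0.3] w 91.2 t 1.0 q [65. 18. 90. -0. 72. -1.]
[ 14 135 166] [ 15 137 155] [ 15 137 177] [ 13 162 143] [ 12 163 139]
rest (array([355.7, 232.4]), array([531.1, 197. ]), 43.7, np.int64(2081))
tray (array([ 371.6, -248.3]), array([127.8, 516.1]), 45.6, np.int64(333))
```

```bash
cat >> h.py <<'E'
def ray(cam,u,v,z):
    c=env.calibration(cam);K=np.array(c['K']);T=np.linalg.inv(np.array(c['camera_from_world']))
    r=T[:3,:3]@np.array([(u-K[0,2])/K[0,0],-(v-K[1,2])/K[1,1],-1]);o=T[:3,3];return o+r*(z-o[2])/r[2]
E
python3 - <<'E'
from h import *
p=np.array([ray('top',100+u/4-.4,140+v/4-.4,8) for u,v in [(82,45),(203,37),(222,335),(98,350)]])[:,:2]
print(p.round(1),p.mean(0),[np.linalg.norm(p[i]-p[i-1]) for i in range(4)]); d=(p[0]+p[1]-p[2]-p[3]);print(np.degrees(np.arctan2(d[1],d[0])))
tgt((636,-171,170,-9),(636,-171,74,-9))
E
```

```text
[[578.9 396.3]
 [585.6 305.6]
 [360.7 278.7]
 [349.4 367.8]] [468.64831769 337.08276796] [np.float64(231.2671266821286), np.float64(90.92043657052339), np.float64(226.49798981005577), np.float64(89.88394673332452)]
6.948820389306943
slide [5.2, -47.39, 65.08] turn 1.311 len 807
slide [14.8, -47.39, 65.08] turn 1.311 len 819
```

Emit:
arm_command:
  slide:
    - [5.2,-47.4,65.1]
    - [5.2,-47.4,65.1]
    - [5.2,-47.4,65.1]
    - [5.2,-47.4,65.1]
    - [5.2,-47.4,65.1]
    - [5.2,-47.4,65.1]
    - [5.2,-47.4,65.1]
    - [5.2,-47.4,65.1]
    - [5.2,-47.4,65.1]
    - [5.2,-47.4,65.1]
    - [5.2,-47.4,65.1]
    - [5.2,-47.4,65.1]
    - [5.2,-47.4,65.1]
    - [5.2,-47.4,65.1]
    - [5.2,-47.4,65.1]
    - [5.2,-47.4,65.1]
    - [5.2,-47.4,65.1]
    - [5.2,-47.4,65.1]
    - [5.2,-47.4,65.1]
    - [5.2,-47.4,65.1]
  turn:
    - [1.311,0,0]
    - [1.311,0,0]
    - [1.311,0,0]
    - [1.311,0,0]
    - [1.311,0,0]
    - [1.311,0,0]
    - [1.311,0,0]
    - [1.311,0,0]
    - [1.311,0,0]
    - [1.311,0,0]
    - [1.311,0,0]
    - [1.311,0,0]
    - [1.311,0,0]
    - [1.311,0,0]
    - [1.311,0,0]
    - [1.311,0,0]
    - [1.311,0,0]
    - [1.311,0,0]
    - [1.311,0,0]
    - [1.311,0,0]
  grip: [100,100,100,100,100,100,100,100,100,100,100,100,100,100,100,100,100,100,100,100]
  newtons: 40

```text
time_s: 2.67
ee_pos: [638.2, -176.3, 169.0]
ee_rot: [43.0, 89.8, -56.2]
force: [0.2, 0.3, -0.1]
gripper_width: 55.1
```

```bash
python3 - <<'E'
from h import *
upd([5.2,-47.4,65.1],1.311)
tgt((636,-171,74,-9))
E
```

```text
cmd [ 636.2 -171.2  170.    -9. ] meas [ 638.2 -176.3  169. ] psi -9.2 down [ 0.001 -0.002 -1.   ] F [ 0.2  0.3 -0.1] w 55.1 t 2.67 q [-16.  28.  82.  -0.  70.  -7.]
slide [9.6, -0.02, -0.01] turn 0.0 len 96
```

Emit:
arm_command:
  slide:
    - [0,0,0]
    - [0,0,0]
    - [0,0,0]
    - [3,0,0]
    - [6,0,0]
    - [8,0,0]
    - [8,0,0]
    - [8,0,0]
    - [8,0,0]
  turn:
    - [0,0,0]
    - [0,0,0]
    - [0,0,0]
    - [0,0,0]
    - [0,0,0]
    - [0,0,0]
    - [0,0,0]
    - [0,0,0]
    - [0,0,0]
  grip: [100,100,100,100,100,100,100,100,100]

```text
time_s: 3.42
ee_pos: [637.0, -170.5, 91.9]
ee_rot: [86.3, 89.8, -12.7]
force: [0.5, 0.4, -0.4]
gripper_width: 55.7
```

```bash
python3 - <<'E'
from h import *
upd([8,0,0])
snap('top','k1');snap('scene','k1s')
import cv2
a=cv2.imread('pics/k1.png')[90:170,220:370];b=cv2.imread('pics/k1s.png')[140:270,120:300]
cv2.imwrite('pics/k1z.png',cv2.resize(a,None,fx=4,fy=4));cv2.imwrite('pics/k1sz.png',cv2.resize(b,None,fx=4,fy=4))
show()
E
```

```text
cmd [ 636.2 -171.2   90.    -9. ] meas [ 637.  -170.5   91.9] psi -8.9 down [ 0.003 -0.001 -1.   ] F [ 0.5  0.4 -0.4] w 55.7 t 3.42 q [-16.  31.  88.   0.  60.  -7.]
cmd [ 636.2 -171.2   90.    -9. ] meas [ 637.4 -171.    92.3] psi -9.0 down [ 0.004 -0.001 -1.   ] F [ 0.  -0.2  0.4] w 55.2 t 3.52 q [-16.  31.  88.   0.  60.  -7.]
```

View pics/k1sz.png

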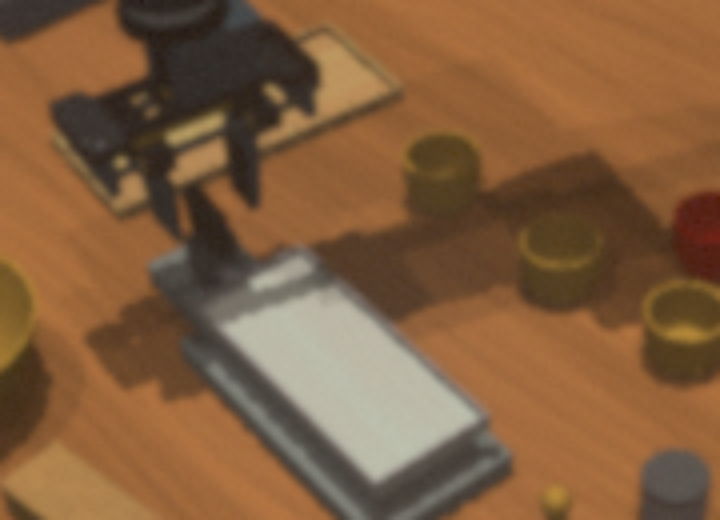

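View pics/k1z.png

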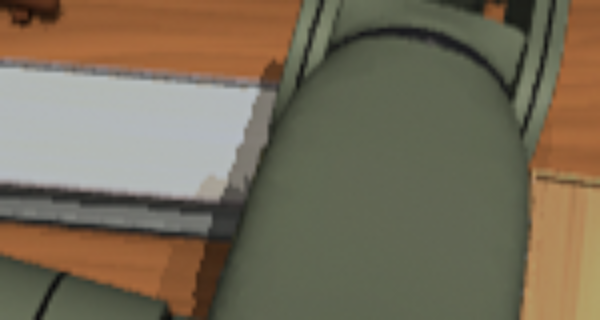

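The scene zoom shows the black bar between the two open fingers, centred at about (205,230). I'll go down, close and check.

Emit:
arm_command:
  slide:
    - [0.9,0,0]
    - [1.8,0,0]
    - [1.8,0,0]
    - [1.8,0,0]
    - [1.8,0,0]
    - [1.8,0,0]
    - [1.8,0,0]
    - [1.8,0,0]
    - [1.8,0,0]
    - [1.8,0,0]
  turn:
    - [0,0,0]
    - [0,0,0]
    - [0,0,0]
    - [0,0,0]
    - [0,0,0]
    - [0,0,0]
    - [0,0,0]
    - [0,0,0]
    - [0,0,0]
    - [0,0,0]
  grip: [100,100,100,220,220,240,240,240,240,240]
  newtons: 30

```text
time_s: 4.35
ee_pos: [638.8, -171.6, 72.2]
ee_rot: [90.2, 89.6, -8.8]
force: [8.2, -1.1, -2.5]
gripper_width: 13.8
```

```bash
python3 - <<'E'
from h import *
upd([1.8,0,0])
E
```

```text
cmd [ 636.2 -171.2   72.    -9. ] meas [ 638.8 -171.6   72.2] psi -9.0 down [ 0.006 -0.001 -1.   ] F [ 8.2 -1.1 -2.5] w 13.8 t 4.35 q [-16.  32.  89.   0.  58.  -7.]
```

Emit:
arm_command:
  slide:
    - [0,0.2,0]
    - [0,0.2,0]
    - [0,0.2,0]
    - [0,0.2,0]
    - [0,0.2,0]
    - [0,0.2,0]
    - [0,0.2,0]
    - [0,0.2,0]
    - [0,0.2,0]
    - [0,0.2,0]
    - [0,0.2,0]
    - [0,0.2,0]
    - [0,0.2,0]
    - [0,0.2,0]
    - [0,0.2,0]
    - [0,0.2,0]
    - [0,0.2,0]
    - [0,0.2,0]
  turn:
    - [0,0,0]
    - [0.1,0,0]
    - [0.2,0,0]
    - [0.3,0,0]
    - [0.4,0,0]
    - [0.5,0,0]
    - [0.6,0,0]
    - [0.7,0,0]
    - [0.8,0,0]
    - [0.9,0,0]
    - [1.0,0,0]
    - [1.1,0,0]
    - [1.2,0,0]
    - [1.3,0,0]
    - [1.4,0,0]
    - [1.45,0,0]
    - [1.45,0,0]
    - [1.45,0,0]
  grip: [240,240,240,240,240,240,240,240,240,240,240,240,240,240,240,240,240,240]

```text
time_s: 5.85
ee_pos: [638.7, -171.4, 72.2]
ee_rot: [156.8, 89.9, -25.1]
force: [2.7, 0.3, -0.3]
gripper_width: 14.3
```

```bash
python3 - <<'E'
from h import *
upd([0,.2,0],1.45); print(env.state()['torque'])
snap('scene','k2s')
b=cv2.imread('pics/k2s.png')[140:270,120:300]
cv2.imwrite('pics/k2sz.png',cv2.resize(b,None,fx=4,fy=4))
show()
E
```

```text
cmd [ 638.1 -171.5   72.   -92.1] meas [ 638.7 -171.4   72.2] psi -91.9 down [ 0.001 -0.001 -1.   ] F [ 2.7  0.3 -0.3] w 14.3 t 5.85 q [-16.  33.  89.  -0.  58.  76.]
[ 0.07944917 -0.18528031  0.98134737]
cmd [ 638.1 -171.5   72.   -92.1] meas [ 638.7 -171.4   72.2] psi -91.9 down [ 0.001 -0.    -1.   ] F [2.3 0.8 0.4] w 14.2 t 5.9 q [-16.  33.  89.  -0.  58.  76.]
```

View pics/k2sz.png

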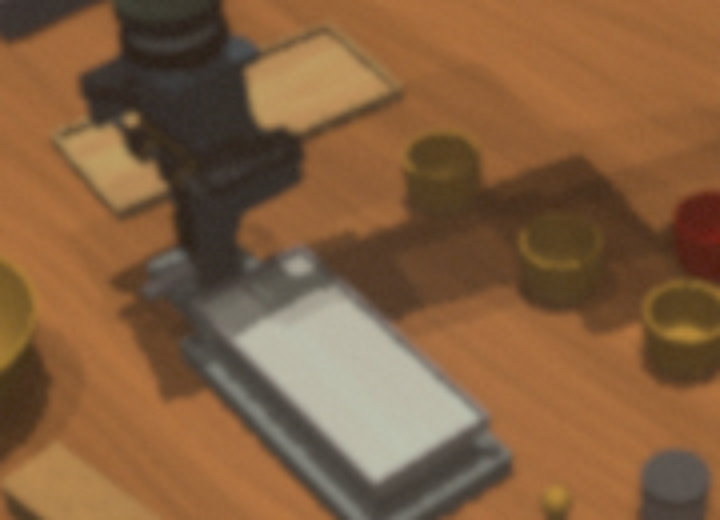

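Emit:
arm_command:
  slide:
    - [0,0,0]
    - [0,0,0]
    - [0,0,0]
    - [-3,0,0]
    - [-6,0,0]
    - [-9,0,0]
    - [-9,0,0]
    - [-9,0,0]
  turn:
    - [0,0,0]
    - [0,0,0]
    - [0,0,0]
    - [0,0,0]
    - [0,0,0]
    - [0,0,0]
    - [0,0,0]
    - [0,0,0]
  grip: [165,165,165,165,165,100,60,0]

```text
time_s: 6.57
ee_pos: [638.9, -171.9, 164.2]
ee_rot: [167.6, 89.8, -14.5]
force: [0.7, 0.0, 0.2]
gripper_width: 49.4
```

```bash
python3 - <<'E'
from h import *
upd([-9,0,0])
tgt((430.5,128.5,165,-5))
E
```

```text
cmd [ 638.1 -171.5  162.   -92.1] meas [ 638.9 -171.9  164.2] psi -92.1 down [ 0.004 -0.001 -1.   ] F [0.7 0.  0.2] w 49.4 t 6.57 q [-16.  28.  83.   0.  69.  76.]
slide [-0.3, -29.23, 21.84] turn -1.52 len 365
```

Emit:
arm_command:
  slide:
    - [-0.3,-2.0,1.5]
    - [-0.3,-29.23,21.84]
    - [-0.3,-29.23,21.84]
    - [-0.3,-29.23,21.84]
    - [-0.3,-29.23,21.84]
    - [-0.3,-29.23,21.84]
    - [-0.3,-29.23,21.84]
    - [-0.3,-29.23,21.84]
    - [-0.3,-29.23,21.84]
    - [-0.3,-29.23,21.84]
    - [-0.3,-29.23,21.84]
    - [-0.3,-29.23,21.84]
    - [-0.3,-29.23,21.84]
    - [-0.3,-29.23,21.84]
    - [-0.3,-29.23,21.84]
    - [-0.3,-29.23,21.84]
  turn:
    - [-0.1,0,0]
    - [-1.52,0,0]
    - [-1.52,0,0]
    - [-1.52,0,0]
    - [-1.52,0,0]
    - [-1.52,0,0]
    - [-1.52,0,0]
    - [-1.52,0,0]
    - [-1.52,0,0]
    - [-1.52,0,0]
    - [-1.52,0,0]
    - [-1.52,0,0]
    - [-1.52,0,0]
    - [-1.52,0,0]
    - [-1.52,0,0]
    - [-1.52,0,0]
  grip: [0,0,0,0,0,0,0,0,0,0,0,0,0,0,0,0]

```text
time_s: 7.9
ee_pos: [430.0, 128.2, 164.2]
ee_rot: [-72.7, 89.9, -167.7]
force: [0.3, 0.4, 0.5]
gripper_width: 91.3
```

```bash
cat >> h.py <<'E'
def bowls(cam='scene',name=None,zmin=40,zmax=53):
    im,d=snap(cam,name or 'tmp'); P=world(cam,d)
    m=((P[...,2]>zmin)&(P[...,2]<zmax)&(d>0)).astype(np.uint8)
    m=cv2.morphologyEx(m,cv2.MORPH_CLOSE,np.ones((3,3),np.uint8))
    k,l,st,_=cv2.connectedComponentsWithStats(m)
    for i in range(1,k):
        if st[i,4]<25: continue
        p=P[l==i];p=p[(p[:,2]>zmin)]
        (x,y),r=cv2.minEnclosingCircle(p[:,:2].astype(np.float32))
        if r<45: print(cam,'c',round(x,1),round(y,1),'r',round(r,1),'px',st[i,:4],'col',im[l==i].mean(0).round(),'fit',np.round(circ(p[:,:2])[0],1))
E
python3 - <<'E'
from h import *
upd([-.3,-29.23,21.84],-1.52)
bowls('scene','s3');bowls('top','t3')
E
```

```text
cmd [430.5 128.5 165.   -5. ] meas [430.  128.2 164.2] psi -5.1 down [-0.002 -0.    -1.   ] F [0.3 0.4 0.5] w 91.3 t 7.9 q [ 15.  10. 110.   0.  60.  20.]
scene c -704.1 -669.6 r 31.0 px [315  38  11   4] col [63. 39. 26.] fit [-701.  -673.7]
scene c -721.6 -19.5 r 41.7 px [427  72  15   8] col [62. 33. 22.] fit [-720.7  -30.9]
scene c 439.3 -136.3 r 33.9 px [220 173  20  13] col [122.  90.  44.] fit [ 438.4 -135.3]
scene c 340.6 73.9 r 32.9 px [288 188  20  14] col [101.  39.  25.] fit [340.6  75. ]
scene c 443.5 11.1 r 34.6 px [250 194  20  15] col [116.  85.  41.] fit [444.5   9.9]
scene c 664.3 -163.7 r 39.0 px [155 202  25  13] col [101.  90.  82.] fit [ 669.8 -152.4]
scene c 436.9 129.8 r 33.4 px [281 211  21  17] col [94. 69. 34.] fit [435.6 130.9]
scene c 54.3 589.1 r 29.0 px [491 223  21  15] col [79. 59. 36.] fit [ 50.7 589.1]
scene c 481.2 331.6 r 16.8 px [330 261  14   9] col [69. 50. 39.] fit [480.1 331.2]
scene c 667.7 228.8 r 16.5 px [253 278  12  10] col [120.  89.  43.] fit [667.7 227.8]
scene c 817.0 226.6 r 17.7 px [209 314  10  12] col [188.  41.  28.] fit [813.1 227.8]
top c 810.9 218.1 r 20.6 px [174  70  14   8] col [171.  32.  27.] fit [809.6 218.7]
top c 678.9 -172.8 r 20.5 px [308 110   5  13] col [141. 125. 120.] fit [ 680.6 -172.4]
top c 659.5 222.9 r 18.0 px [171 116  12  12] col [125.  93.  42.] fit [660.1 223.2]
top c 437.9 7.5 r 31.6 px [238 185  22  22] col [136. 104.  48.] fit [437.9   7.3]
top c 431.8 -137.4 r 32.2 px [289 187  22  23] col [144. 115.  53.] fit [ 431.1 -137.4]
top c 334.0 72.3 r 31.4 px [219 221  18  23] col [114.  23.  20.] fit [334.3  72.7]
```

View pics/t3.png

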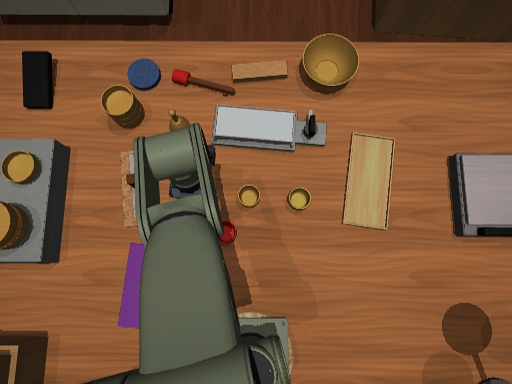

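View pics/s3.png

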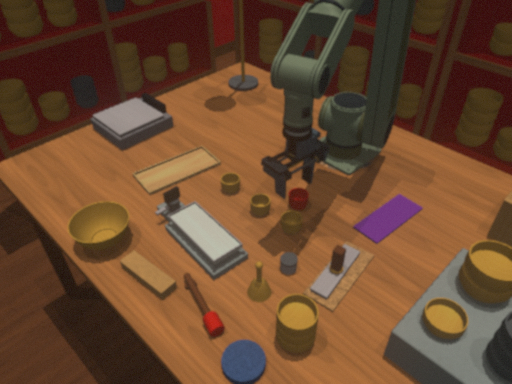

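```bash
python3 - <<'E'
from h import *
tgt((432.5,129.5,60,-5),(432.5,129.5,26.5,-5))
E
```

```text
slide [10.5, 0.19, -0.11] turn 0.0 len 105
slide [13.85, 0.19, -0.11] turn 0.0 len 138
```

Emit:
arm_command:
  slide:
    - [3,0.2,-0.1]
    - [6.5,0.2,-0.1]
    - [10,0.2,-0.1]
    - [12,0.2,-0.1]
    - [13.9,0.2,-0.1]
    - [13.9,0.2,-0.1]
    - [13.9,0.2,-0.1]
    - [13.9,0.2,-0.1]
    - [13.9,0.2,-0.1]
    - [13.9,0.2,-0.1]
    - [13.9,0.2,-0.1]
    - [13.9,0.2,-0.1]
    - [13.9,0.2,-0.1]
  turn:
    - [0,0,0]
    - [0,0,0]
    - [0,0,0]
    - [0,0,0]
    - [0,0,0]
    - [0,0,0]
    - [0,0,0]
    - [0,0,0]
    - [0,0,0]
    - [0,0,0]
    - [0,0,0]
    - [0,0,0]
    - [0,0,0]
  grip: [0,0,0,0,0,0,60,70,85,100,100,100,100]
  newtons: 15

```text
time_s: 9.08
ee_pos: [433.2, 129.5, 27.0]
ee_rot: [112.2, 89.9, 17.2]
force: [-1.0, -1.4, 6.4]
gripper_width: 62.2
```

```bash
python3 - <<'E'
from h import *
upd([13.9,.2,-.1])
snap('scene','s4')
b=cv2.imread('pics/s4.png')[130:260,210:390]
cv2.imwrite('pics/s4z.png',cv2.resize(b,None,fx=4,fy=4))
E
```

```text
cmd [432.5 129.3  26.   -5. ] meas [433.2 129.5  27. ] psi -5.0 down [ 0.002  0.001 -1.   ] F [-1.  -1.4  6.4] w 62.2 t 9.08 q [ 15.  21. 120.   0.  39.  20.]
```

View pics/s4z.png

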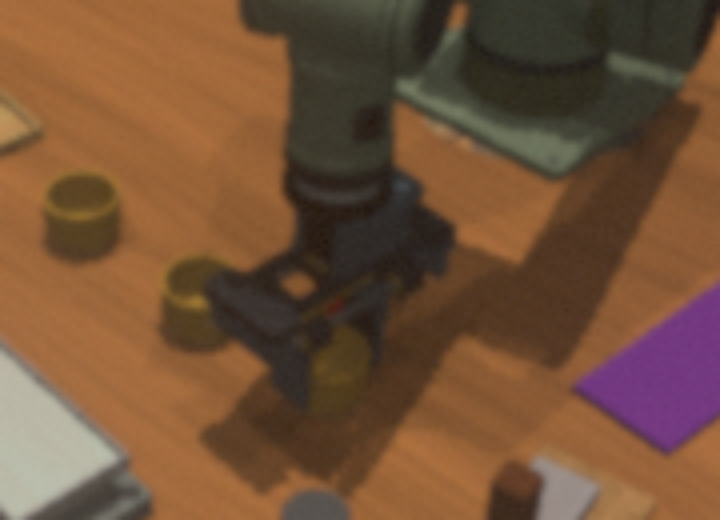

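```bash
python3 - <<'E'
from h import *
tgt((432.5,129.3,146,-5),(659.3,62.6,146,-5),(659.3,62.6,90,-5))
E
```

```text
slide [-12.0, -0.0, 0.01] turn 0.0 len 120
slide [-12.0, 23.17, 4.68] turn 0.0 len 265
slide [-6.4, 23.17, 4.68] turn 0.0 len 245
```

Emit:
arm_command:
  slide:
    - [-1,0,0]
    - [-3,0,0]
    - [-5,0,0]
    - [-8,0,0]
    - [-11,0,0]
    - [-12,2,0.4]
    - [-12,5,1]
    - [-12,8,1.6]
    - [-12,11,2.2]
    - [-12,14,2.8]
    - [-12,17,3.4]
    - [-12,20,4.0]
    - [-12,22,4.5]
    - [-12,23.2,4.7]
    - [-12,23.2,4.7]
    - [-12,23.2,4.7]
  turn:
    - [0,0,0]
    - [0,0,0]
    - [0,0,0]
    - [0,0,0]
    - [0,0,0]
    - [0,0,0]
    - [0,0,0]
    - [0,0,0]
    - [0,0,0]
    - [0,0,0]
    - [0,0,0]
    - [0,0,0]
    - [0,0,0]
    - [0,0,0]
    - [0,0,0]
    - [0,0,0]
  grip: [110,110,110,110,110,110,110,110,110,110,110,110,110,110,110,110]

```text
time_s: 10.47
ee_pos: [659.0, 62.3, 145.2]
ee_rot: [-89.5, 89.9, 175.5]
force: [-0.2, -0.2, -1.3]
gripper_width: 62.2
```

```bash
python3 - <<'E'
from h import *
upd([-12,23.2,4.7])
snap('scene','s5')
E
```

```text
cmd [659.6  62.4 146.   -5. ] meas [659.   62.3 145.2] psi -5.0 down [-0.002  0.    -1.   ] F [-0.2 -0.2 -1.3] w 62.2 t 10.47 q [ 4. 29. 84.  0. 67.  9.]
```

View pics/s5.png

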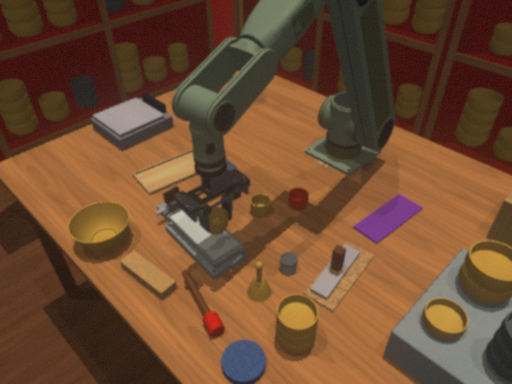

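The bowl is held at (219,220), over the left half of the plate. I'll lower it.

Emit:
arm_command:
  slide:
    - [2,0,0]
    - [4,0,0]
    - [5.5,0,0]
    - [6,0,0]
    - [6.1,0,0]
    - [6.2,0,0]
    - [6.3,0,0]
    - [6.4,0,0]
    - [6.4,0,0]
    - [6.4,0,0]
  turn:
    - [0,0,0]
    - [0,0,0]
    - [0,0,0]
    - [0,0,0]
    - [0,0,0]
    - [0,0,0]
    - [0,0,0]
    - [0,0,0]
    - [0,0,0]
    - [0,0,0]
  grip: [110,110,110,110,110,110,110,110,110,110]

```text
time_s: 11.35
ee_pos: [659.9, 62.4, 82.6]
ee_rot: [103.4, 89.9, 8.4]
force: [0.3, -0.5, -1.8]
gripper_width: 62.4
```

```bash
python3 - <<'E'
from h import *
upd([6.4,0,0])
snap('scene','s6')
b=cv2.imread('pics/s6.png')[150:280,150:330]
cv2.imwrite('pics/s6z.png',cv2.resize(b,None,fx=4,fy=4))
E
```

```text
cmd [659.6  62.4  82.   -5. ] meas [659.9  62.4  82.6] psi -5.0 down [ 0.001  0.    -1.   ] F [ 0.3 -0.5 -1.8] w 62.4 t 11.35 q [ 4. 32. 88.  0. 60.  9.]
```

View pics/s6z.png

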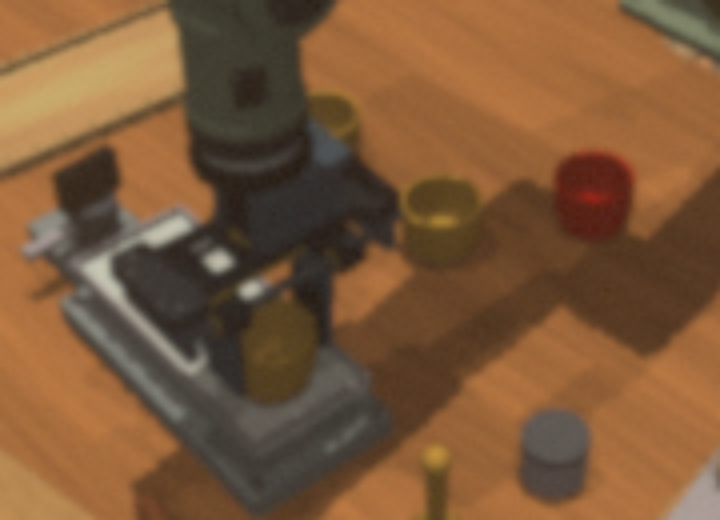

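Not in contact yet. I'll lower another 1 mm or so and release with a modest opening.

Emit:
arm_command:
  slide:
    - [0.05,0,0]
    - [0.1,0,0]
    - [0.13,0,0]
    - [0.13,0,0]
    - [0.13,0,0]
    - [0.13,0,0]
    - [0.13,0,0]
    - [0.13,0,0]
  turn:
    - [0,0,0]
    - [0,0,0]
    - [0,0,0]
    - [0,0,0]
    - [0,0,0]
    - [0,0,0]
    - [0,0,0]
    - [0,0,0]
  grip: [110,110,110,90,60,40,30,30]

```text
time_s: 12.07
ee_pos: [659.5, 62.2, 80.5]
ee_rot: [-66.1, 90.0, -161.1]
force: [-0.1, 1.1, -0.2]
gripper_width: 80.7
```

```bash
python3 - <<'E'
from h import *
upd([.13,0,0])
tgt((659.6,62.4,146,-5),(443,8,146,-5),(441.5,7.5,26,-5))
E
```

```text
cmd [659.6  62.4  80.7  -5. ] meas [659.5  62.2  80.5] psi -5.0 down [-0. -0. -1.] F [-0.1  1.1 -0.2] w 80.7 t 12.07 q [ 4. 32. 88. -0. 60.  9.]
slide [-6.53, 0.0, -0.0] turn 0.0 len 65
slide [-6.53, -21.1, 7.3] turn 0.0 len 233
slide [5.47, -21.25, 7.36] turn 0.0 len 231
```

Emit:
arm_command:
  slide:
    - [-2,0,0]
    - [-4.5,0,0]
    - [-6.5,0,0]
    - [-6.5,-3,1]
    - [-6.5,-7,2.4]
    - [-6.5,-11,3.8]
    - [-6.5,-15,5.2]
    - [-6.5,-18,6.2]
    - [-6.5,-20.3,7]
    - [-6.5,-21.2,7.3]
    - [-6.5,-21.2,7.3]
    - [-6.5,-21.2,7.3]
    - [-6.5,-21.2,7.3]
  turn:
    - [0,0,0]
    - [0,0,0]
    - [0,0,0]
    - [0,0,0]
    - [0,0,0]
    - [0,0,0]
    - [0,0,0]
    - [0,0,0]
    - [0,0,0]
    - [0,0,0]
    - [0,0,0]
    - [0,0,0]
    - [0,0,0]
  grip: [20,10,0,0,0,0,0,0,0,0,0,0,0]

```text
time_s: 13.15
ee_pos: [444.2, 8.2, 146.0]
ee_rot: [99.6, 89.9, 4.7]
force: [-0.2, 0.5, 0.4]
gripper_width: 90.9
```

```bash
python3 - <<'E'
from h import *
upd([-6.5,-21.2,7.3])
bowls('scene','s7')
print('plate');bowls('top','t7',90,108);bowls('scene','s7',90,108)
tgt((441.7,8,26,-5))
E
```

```text
cmd [442.    8.1 145.7  -5. ] meas [444.2   8.2 146. ] psi -5.0 down [ 0.002  0.    -1.   ] F [-0.2  0.5  0.4] w 90.9 t 13.15 q [ -0.  10. 113.   0.  57.   5.]
scene c 437.2 -133.8 r 34.4 px [220 173  20  14] col [118.  86.  42.] fit [ 437.9 -135.3]
scene c 339.6 75.5 r 33.7 px [288 188  20  15] col [94. 37. 24.] fit [340.7  75.2]
scene c 444.8 9.9 r 33.4 px [250 194  20  15] col [94. 69. 35.] fit [444.7   9.8]
scene c 675.8 -102.2 r 18.5 px [172 214   9   9] col [187. 186. 169.] fit [ 673.8 -102.1]
scene c 51.4 588.8 r 28.4 px [492 223  20  13] col [80. 59. 36.] fit [ 49.5 588.5]
scene c 480.1 331.9 r 17.8 px [330 261  14   8] col [73. 52. 39.] fit [478.7 330.4]
scene c 667.7 228.5 r 17.2 px [252 278  14  11] col [121.  90.  42.] fit [667.5 227.4]
scene c 819.8 224.5 r 15.8 px [208 314   9  11] col [190.  41.  28.] fit [819.9 224.1]
plate
top c 670.1 77.5 r 32.5 px [214 101  22  22] col [111.  85.  39.] fit [669.4  76.7]
top c 635.6 -170.9 r 26.5 px [310 115   5  18] col [22. 20. 20.] fit [ 634.9 -172.2]
top c 472.5 327.5 r 16.7 px [126 174  12  11] col [77. 43. 25.] fit [472.6 326.8]
scene c 52.6 580.4 r 19.5 px [497 209  15  12] col [80. 59. 36.] fit [ 55.  579.3]
scene c 479.3 330.3 r 17.8 px [332 245  14  12] col [96. 62. 42.] fit [480.2 331.2]
scene c 666.8 228.0 r 9.6 px [255 264   8   8] col [108.  76.  40.] fit [666.9 227.2]
slide [11.97, -0.03, 0.01] turn 0.0 len 120
```

View pics/t7.png

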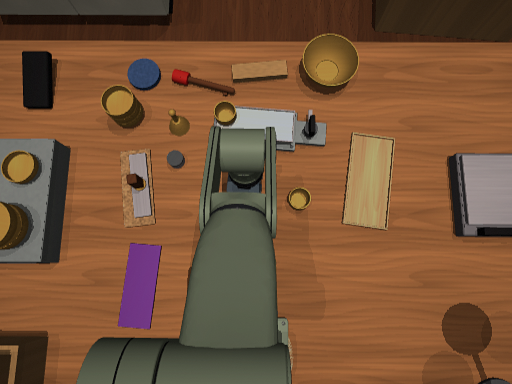

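Bowl 1 now stands at (224,112) in the picture. That is about 20 mm from where I put it, so either it was knocked or the release moved it. I'll mend it after bowl 2.

Emit:
arm_command:
  slide:
    - [2,0,0]
    - [5,0,0]
    - [8,0,0]
    - [10,0,0]
    - [11.5,0,0]
    - [12,0,0]
    - [12,0,0]
    - [12,0,0]
    - [12,0,0]
    - [12,0,0]
    - [12,0,0]
    - [12,0,0]
    - [12,0,0]
  turn:
    - [0,0,0]
    - [0,0,0]
    - [0,0,0]
    - [0,0,0]
    - [0,0,0]
    - [0,0,0]
    - [0,0,0]
    - [0,0,0]
    - [0,0,0]
    - [0,0,0]
    - [0,0,0]
    - [0,0,0]
    - [0,0,0]
  grip: [0,0,0,0,0,0,0,60,70,85,100,100,100]
  newtons: 15

```text
time_s: 14.38
ee_pos: [442.5, 8.1, 26.4]
ee_rot: [99.5, 89.9, 4.5]
force: [-1.0, 0.1, 4.7]
gripper_width: 63.7
```

```bash
python3 - <<'E'
from h import *
upd([12,0,0])
tgt((442,8,146,-5),(653.2,-7.1,146,-5),(653.2,-7.1,81,-5))
E
```

```text
cmd [442.    8.1  25.7  -5. ] meas [442.5   8.1  26.4] psi -5.0 down [ 0.001  0.    -1.   ] F [-1.   0.1  4.7] w 63.7 t 14.38 q [ -0.  20. 122.   0.  38.   5.]
slide [-12.03, -0.0, 0.01] turn 0.0 len 120
slide [-12.03, 21.17, -0.32] turn 0.0 len 244
slide [-5.53, 21.17, -0.32] turn 0.0 len 219
```

Emit:
arm_command:
  slide:
    - [-1,0,0]
    - [-3,0,0]
    - [-5,0,0]
    - [-8,0,0]
    - [-11,0,0]
    - [-12,0,0]
    - [-12,0,0]
  turn:
    - [0,0,0]
    - [0,0,0]
    - [0,0,0]
    - [0,0,0]
    - [0,0,0]
    - [0,0,0]
    - [0,0,0]
  grip: [110,110,110,110,110,110,110]

```text
time_s: 14.97
ee_pos: [443.9, 8.0, 148.3]
ee_rot: [95.3, 89.6, 0.3]
force: [1.5, 0.0, -1.7]
gripper_width: 63.6
```

```bash
python3 - <<'E'
from h import *
upd([-12,0,0])
snap('scene','s8')
b=np.hstack([cv2.imread('pics/s8.png')[120:250,180:330],cv2.imread('pics/s5.png')[140:270,150:300]])
cv2.imwrite('pics/s8z.png',cv2.resize(b,None,fx=2.6,fy=2.6))
E
```

```text
cmd [442.    8.1 145.7  -5. ] meas [443.9   8.  148.3] psi -5.0 down [ 0.007  0.    -1.   ] F [ 1.5  0.  -1.7] w 63.6 t 14.97 q [ -0.  10. 113.   0.  57.   5.]
```

View pics/s8z.png

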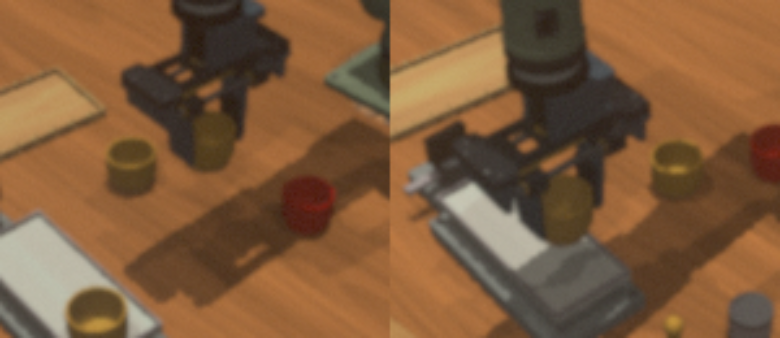

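Emit:
arm_command:
  slide:
    - [0,2,0]
    - [0,5,-0.1]
    - [0,8,-0.1]
    - [0,11,-0.2]
    - [0,14,-0.2]
    - [0,17,-0.3]
    - [0,19.5,-0.3]
    - [0,20.9,-0.3]
    - [0,21.2,-0.3]
    - [0,21.2,-0.3]
    - [2,21.2,-0.3]
    - [4,21.2,-0.3]
    - [5.5,21.2,-0.3]
    - [6,21.2,-0.3]
    - [6.2,21.2,-0.3]
    - [6.4,21.2,-0.3]
    - [6.4,21.2,-0.3]
    - [6.4,21.2,-0.3]
    - [6.4,21.2,-0.3]
  turn:
    - [0,0,0]
    - [0,0,0]
    - [0,0,0]
    - [0,0,0]
    - [0,0,0]
    - [0,0,0]
    - [0,0,0]
    - [0,0,0]
    - [0,0,0]
    - [0,0,0]
    - [0,0,0]
    - [0,0,0]
    - [0,0,0]
    - [0,0,0]
    - [0,0,0]
    - [0,0,0]
    - [0,0,0]
    - [0,0,0]
    - [0,0,0]
  grip: [110,110,110,110,110,110,110,110,110,110,110,110,110,110,110,110,110,110,110]

```text
time_s: 16.6
ee_pos: [654.0, -7.4, 82.6]
ee_rot: [96.1, 89.9, 1.2]
force: [0.3, -0.1, -1.9]
gripper_width: 63.6
```

```bash
python3 - <<'E'
from h import *
upd([6.4,21.2,-.3])
E
```

```text
cmd [653.5  -7.4  81.7  -5. ] meas [654.   -7.4  82.6] psi -5.0 down [ 0.002  0.    -1.   ] F [ 0.3 -0.1 -1.9] w 63.6 t 16.6 q [-2. 31. 89.  0. 59.  3.]
```

Emit:
arm_command:
  slide:
    - [0.06,0,0]
    - [0.12,0,0]
    - [0.14,0,0]
    - [0.14,0,0]
    - [0.14,0,0]
    - [0.14,0,0]
    - [0.14,0,0]
    - [-2,0,0]
    - [-4,0,0]
    - [-6.5,0,0]
    - [-6.5,0,0]
    - [-6.5,0,0]
  turn:
    - [0,0,0]
    - [0,0,0]
    - [0,0,0]
    - [0,0,0]
    - [0,0,0]
    - [0,0,0]
    - [0,0,0]
    - [0,0,0]
    - [0,0,0]
    - [0,0,0]
    - [0,0,0]
    - [0,0,0]
  grip: [110,110,110,90,60,40,30,20,10,0,0,0]

```text
time_s: 17.6
ee_pos: [654.3, -7.5, 147.8]
ee_rot: [92.7, 89.8, -2.3]
force: [-0.2, 0.3, -0.6]
gripper_width: 91.1
```

```bash
python3 - <<'E'
from h import *
upd([-6.5,0,0])
bowls('scene','s9',88,108);bowls('scene','s9');
tgt((674,77.3,146,-5),(674,77.3,81,-5))
E
```

```text
cmd [653.5  -7.4 146.7  -5. ] meas [654.3  -7.5 147.8] psi -5.0 down [ 0.003 -0.    -1.   ] F [-0.2  0.3 -0.6] w 91.1 t 17.6 q [-2. 28. 85. -0. 67.  3.]
scene c -692.0 -1322.9 r 18.0 px [233   0   6   5] col [69. 45. 30.] fit [ -691.1 -1323.1]
scene c -690.3 -678.2 r 18.6 px [316  27   7   5] col [66. 42. 27.] fit [-690.4 -676.8]
scene c 49.8 580.1 r 19.7 px [497 208  15  13] col [83. 61. 37.] fit [ 49.1 579.2]
scene c 478.9 330.7 r 18.0 px [332 245  14  13] col [98. 63. 43.] fit [480.1 331.4]
scene c 669.5 228.5 r 7.6 px [255 266   7   7] col [106.  76.  39.] fit [668.6 228.4]
scene c -706.4 -671.1 r 31.2 px [315  36  10   6] col [64. 34. 23.] fit [-704.6 -677.9]
scene c -722.3 -24.2 r 42.4 px [427  72  15   8] col [64. 34. 22.] fit [-720.6  -36.1]
scene c 438.1 -134.6 r 34.3 px [223 173  17  14] col [111.  82.  39.] fit [ 437.8 -135.6]
scene c 341.6 74.1 r 34.0 px [288 188  20  15] col [95. 41. 26.] fit [340.6  75. ]
scene c 671.2 -164.8 r 33.0 px [155 205  22  10] col [106.  94.  87.] fit [ 676.5 -151.9]
scene c 615.9 11.4 r 17.7 px [213 223  10   8] col [95. 87. 76.] fit [617.6  11.5]
scene c 53.1 589.5 r 29.0 px [491 223  21  14] col [83. 61. 37.] fit [ 57.2 588.9]
scene c 480.5 331.2 r 17.3 px [330 262  14   8] col [73. 52. 38.] fit [480.2 330.9]
scene c 817.5 220.0 r 14.2 px [209 313   6  10] col [197.  43.  29.] fit [818.5 220.2]
slide [0.07, 1.31, -8.61] turn 0.0 len 87
slide [6.57, 1.31, -8.61] turn 0.0 len 109
```

View pics/s9.png

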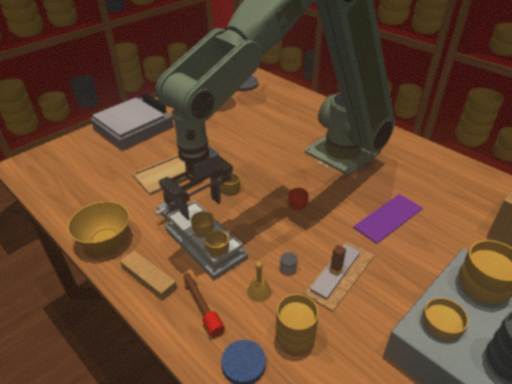

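Bowl 2 stands at (203,224) and bowl 1 at (217,243) in the scene view. I'll fetch bowl 3 next, which leaves the plate clear for the top camera.

```bash
python3 - <<'E'
from h import *
tgt((435.5,-137.2,146,-5),(435.5,-137.2,26,-5))
E
```

```text
slide [0.07, -20.59, 14.83] turn 0.0 len 254
slide [12.07, -20.59, 14.83] turn 0.0 len 281
```

Emit:
arm_command:
  slide:
    - [0,-2,1.4]
    - [0,-5,3.6]
    - [0,-8,5.8]
    - [0,-11,7.9]
    - [0,-14,10.1]
    - [0,-17,12.2]
    - [0,-19.5,14]
    - [0,-20.6,14.8]
    - [0,-20.6,14.8]
    - [0,-20.6,14.8]
    - [0,-20.6,14.8]
  turn:
    - [0,0,0]
    - [0,0,0]
    - [0,0,0]
    - [0,0,0]
    - [0,0,0]
    - [0,0,0]
    - [0,0,0]
    - [0,0,0]
    - [0,0,0]
    - [0,0,0]
    - [0,0,0]
  grip: [0,0,0,0,0,0,0,0,0,0,0]

```text
time_s: 18.62
ee_pos: [436.8, -136.7, 146.4]
ee_rot: [115.9, 89.9, 20.9]
force: [-0.2, 0.0, -0.1]
gripper_width: 91.4
```

```bash
python3 - <<'E'
from h import *
upd([0,-20.6,14.8])
bowls('top','t10',88,108);bowls('scene','s10')
tgt((435.5,-137.2,26,-5))
E
```

```text
cmd [ 435.4 -136.9  146.7   -5. ] meas [ 436.8 -136.7  146.4] psi -5.0 down [ 0.001  0.    -1.   ] F [-0.2  0.  -0.1] w 91.4 t 18.62 q [-19.  12. 111.   0.  57. -14.]
top c 669.8 78.0 r 33.1 px [214 101  22  23] col [110.  84.  39.] fit [669.3  76.8]
top c 650.0 -7.4 r 32.0 px [243 107  23  24] col [111.  87.  41.] fit [649.6  -7.7]
top c 641.6 -174.1 r 19.9 px [310 115   5  14] col [26. 24. 23.] fit [ 641.7 -172.3]
top c 473.2 328.3 r 18.1 px [126 174  12  11] col [78. 44. 26.] fit [473. 327.]
scene c 438.6 -137.5 r 33.6 px [220 173  20  13] col [99. 72. 37.] fit [ 438.  -135.5]
scene c 340.9 75.3 r 34.0 px [288 188  20  14] col [115.  40.  25.] fit [341.   75.4]
scene c 664.4 -165.9 r 40.1 px [155 202  25  13] col [102.  90.  82.] fit [ 670.  -150.9]
scene c 619.1 -98.3 r 22.0 px [189 204  12  11] col [185. 181. 163.] fit [616.9 -95.5]
scene c 53.8 589.6 r 29.3 px [491 223  21  14] col [80. 59. 36.] fit [ 55.6 588.4]
scene c 617.2 17.5 r 16.9 px [214 225  10   7] col [164. 155. 135.] fit [617.4  16.5]
scene c 555.6 229.1 r 22.6 px [280 253  17  13] col [93. 84. 78.] fit [556.4 227.8]
scene c 668.8 229.4 r 17.7 px [252 278  13  11] col [121.  89.  42.] fit [668.2 228.2]
slide [12.07, 0.01, 0.03] turn 0.0 len 121
```

View pics/t10.png

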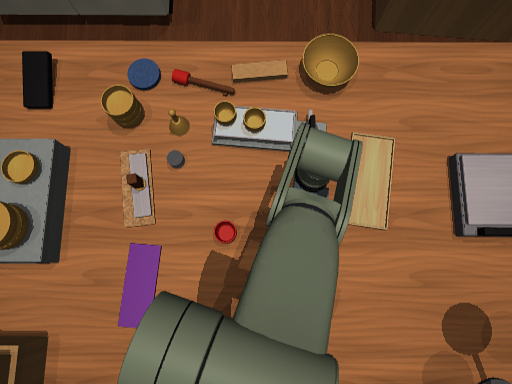

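Bowl 2 sits at (255,119) in the picture, on the plate's middle. The camera puts it within 1 mm of the plate centre. Bowl 1 at (225,112) is off and gets mended next. Now I'll grasp bowl 3.

Emit:
arm_command:
  slide:
    - [2,0,0]
    - [5,0,0]
    - [8,0,0]
    - [10,0,0]
    - [11.5,0,0]
    - [12.1,0,0]
    - [12.1,0,0]
    - [12.1,0,0]
    - [12.1,0,0]
    - [12.1,0,0]
    - [12.1,0,0]
    - [12.1,0,0]
    - [12.1,0,0]
  turn:
    - [0,0,0]
    - [0,0,0]
    - [0,0,0]
    - [0,0,0]
    - [0,0,0]
    - [0,0,0]
    - [0,0,0]
    - [0,0,0]
    - [0,0,0]
    - [0,0,0]
    - [0,0,0]
    - [0,0,0]
    - [0,0,0]
  grip: [0,0,0,0,0,0,0,60,70,85,100,100,100]
  newtons: 15

```text
time_s: 19.8
ee_pos: [435.9, -137.0, 26.4]
ee_rot: [83.2, 89.9, -11.8]
force: [-0.0, -0.1, 5.7]
gripper_width: 64.2
```

```bash
python3 - <<'E'
from h import *
upd([12.1,0,0])
tgt((435.5,-137,146,-5),(647.1,-76.8,146,-5),(647.1,-76.8,82,-5))
E
```

```text
cmd [ 435.4 -136.9   25.7   -5. ] meas [ 435.9 -137.    26.4] psi -5.0 down [ 0.001 -0.    -1.   ] F [-0.  -0.1  5.7] w 64.2 t 19.8 q [-19.  21. 120.   0.  39. -14.]
slide [-12.03, 0.01, 0.01] turn 0.0 len 120
slide [-12.03, 20.57, -7.83] turn 0.0 len 251
slide [-5.63, 20.57, -7.83] turn 0.0 len 227
```

Emit:
arm_command:
  slide:
    - [-1,0,0]
    - [-4,0,0]
    - [-7.5,0,0]
    - [-10.5,0,0]
    - [-12,0,0]
    - [-12,2,-0.8]
    - [-12,5,-1.9]
    - [-12,8,-3]
    - [-12,11,-4.2]
    - [-12,14,-5.3]
    - [-12,17,-6.5]
    - [-12,19.5,-7.4]
    - [-12,20.6,-7.8]
    - [-12,20.6,-7.8]
    - [-9,20.6,-7.8]
    - [-7,20.6,-7.8]
    - [-6,20.6,-7.8]
    - [-5.7,20.6,-7.8]
    - [-5.6,20.6,-7.8]
    - [-5.6,20.6,-7.8]
  turn:
    - [0,0,0]
    - [0,0,0]
    - [0,0,0]
    - [0,0,0]
    - [0,0,0]
    - [0,0,0]
    - [0,0,0]
    - [0,0,0]
    - [0,0,0]
    - [0,0,0]
    - [0,0,0]
    - [0,0,0]
    - [0,0,0]
    - [0,0,0]
    - [0,0,0]
    - [0,0,0]
    - [0,0,0]
    - [0,0,0]
    - [0,0,0]
    - [0,0,0]
  grip: [110,110,110,110,110,110,110,110,110,110,110,110,110,110,110,110,110,110,110,110]

```text
time_s: 21.47
ee_pos: [647.7, -77.4, 82.7]
ee_rot: [91.0, 89.9, -4.0]
force: [-0.0, 0.8, -0.9]
gripper_width: 64.2
```

```bash
python3 - <<'E'
from h import *
upd([-5.6,20.6,-7.8])
E
```

```text
cmd [647.4 -77.1  81.7  -5. ] meas [647.7 -77.4  82.7] psi -5.0 down [ 0.002 -0.    -1.   ] F [-0.   0.8 -0.9] w 64.2 t 21.47 q [-8. 31. 90.  0. 59. -3.]
```

Good position (slot is at 647.1, -76.8). I'll lower it, release, lift, then move over bowl 1.

Emit:
arm_command:
  slide:
    - [0.06,0,0]
    - [0.12,0,0]
    - [0.14,0,0]
    - [0.14,0,0]
    - [0.14,0,0]
    - [0.14,0,0]
    - [0.14,0,0]
    - [-2,0,0]
    - [-4,0,0]
    - [-6.5,0,0]
    - [-6.5,0,0]
    - [-6.5,0,0]
  turn:
    - [0,0,0]
    - [0,0,0]
    - [0,0,0]
    - [0,0,0]
    - [0,0,0]
    - [0,0,0]
    - [0,0,0]
    - [0,0,0]
    - [0,0,0]
    - [0,0,0]
    - [0,0,0]
    - [0,0,0]
  grip: [110,110,110,90,60,40,30,20,10,0,0,0]

```text
time_s: 22.47
ee_pos: [648.3, -77.1, 148.1]
ee_rot: [91.4, 89.8, -3.5]
force: [-0.0, 0.3, -1.3]
gripper_width: 91.1
```

```bash
python3 - <<'E'
from h import *
upd([-6.5,0,0])
tgt((674,77.3,146,-5),(674,77.3,81.5,-5))
E
```

```text
cmd [647.4 -77.1 146.7  -5. ] meas [648.3 -77.1 148.1] psi -5.0 down [ 0.003 -0.    -1.   ] F [-0.   0.3 -1.3] w 91.1 t 22.47 q [-8. 28. 85.  0. 67. -3.]
slide [0.07, 1.31, -15.61] turn 0.0 len 157
slide [6.52, 1.31, -15.61] turn 0.0 len 170
```

Emit:
arm_command:
  slide:
    - [0,0.2,-2]
    - [0,0.5,-5]
    - [0,0.8,-8.5]
    - [0,1.1,-12]
    - [0,1.3,-14.5]
    - [0,1.3,-15.6]
    - [0,1.3,-15.6]
    - [1.5,1.3,-15.6]
    - [4,1.3,-15.6]
    - [5.5,1.3,-15.6]
    - [6.5,1.3,-15.6]
    - [6.5,1.3,-15.6]
    - [6.5,1.3,-15.6]
    - [6.5,1.3,-15.6]
    - [6.5,1.3,-15.6]
    - [6.5,1.3,-15.6]
    - [6.5,1.3,-15.6]
    - [6.5,1.3,-15.6]
    - [6.5,1.3,-15.6]
  turn:
    - [0,0,0]
    - [0,0,0]
    - [0,0,0]
    - [0,0,0]
    - [0,0,0]
    - [0,0,0]
    - [0,0,0]
    - [0,0,0]
    - [0,0,0]
    - [0,0,0]
    - [0,0,0]
    - [0,0,0]
    - [0,0,0]
    - [0,0,0]
    - [0,0,0]
    - [0,0,0]
    - [0,0,0]
    - [0,0,0]
    - [0,0,0]
  grip: [0,0,0,0,0,0,0,0,0,0,0,0,0,60,70,85,100,100,100]

```text
time_s: 24.05
ee_pos: [674.1, 77.4, 82.1]
ee_rot: [118.7, 90.0, 23.7]
force: [-0.1, 0.2, 1.5]
gripper_width: 64.4
```

```bash
python3 - <<'E'
from h import *
upd([6.5,1.3,-15.6])
tgt((659.5,62.6,88,-5),(659.5,62.6,82,-5))
E
```

```text
cmd [673.9  77.2  81.7  -5. ] meas [674.1  77.4  82.1] psi -5.0 down [ 0.001  0.    -1.   ] F [-0.1  0.2  1.5] w 64.4 t 24.05 q [ 6. 33. 86.  0. 61. 11.]
slide [-0.63, -1.31, 1.58] turn 0.0 len 21
slide [-0.03, -1.31, 1.58] turn 0.0 len 21
```

Centred grip with a 64.4 mm opening. I'll lift it slightly, shift it to the slot, lower and release.

Emit:
arm_command:
  slide:
    - [-0.7,0,0]
    - [-1.5,0,0]
    - [-1.5,-0.7,0.8]
    - [-1.5,-1.3,1.6]
    - [-1.5,-1.3,1.6]
    - [-1.5,-1.3,1.6]
    - [-0.8,-1.3,1.6]
    - [-0.2,-1.3,1.6]
    - [0,-1.3,1.6]
    - [0.05,-1.3,1.6]
    - [0.05,-1.3,1.6]
    - [0.05,-1.3,1.6]
    - [0.05,-1.3,1.6]
    - [0.05,-1.3,1.6]
    - [0.05,-1.3,1.6]
    - [-2,-1.3,1.6]
    - [-4,-1.3,1.6]
    - [-6.5,-1.3,1.6]
    - [-6.5,-1.3,1.6]
  turn:
    - [0,0,0]
    - [0,0,0]
    - [0,0,0]
    - [0,0,0]
    - [0,0,0]
    - [0,0,0]
    - [0,0,0]
    - [0,0,0]
    - [0,0,0]
    - [0,0,0]
    - [0,0,0]
    - [0,0,0]
    - [0,0,0]
    - [0,0,0]
    - [0,0,0]
    - [0,0,0]
    - [0,0,0]
    - [0,0,0]
    - [0,0,0]
  grip: [110,110,110,110,110,110,110,110,110,110,110,90,60,40,30,20,10,0,0]

```text
time_s: 25.63
ee_pos: [662.4, 62.4, 151.6]
ee_rot: [98.5, 89.5, 3.6]
force: [1.7, 0.9, -1.1]
gripper_width: 91.0
```

```bash
python3 - <<'E'
from h import *
upd([-6.5,-1.3,1.6])
bowls('top','t11',88,108);bowls('scene','s11',88,108)
tgt((477.3,328,200,10))
E
```

```text
cmd [659.6  62.4 146.7  -5. ] meas [662.4  62.4 151.6] psi -5.0 down [ 0.009  0.001 -1.   ] F [ 1.7  0.9 -1.1] w 91.0 t 25.63 q [ 4. 29. 83. -0. 67.  9.]
top c 473.4 328.1 r 17.8 px [126 174  12  11] col [75. 42. 25.] fit [472.9 327. ]
top c 50.8 3.7 r 35.5 px [234 337  29   7] col [30. 32. 26.] fit [-3.2 -0.2]
scene c 641.0 -171.3 r 27.0 px [163 186  16  12] col [70. 51. 37.] fit [ 641.7 -171. ]
scene c 54.0 580.0 r 19.4 px [497 209  15  12] col [85. 62. 38.] fit [ 56.7 579. ]
scene c 479.6 331.0 r 17.4 px [332 245  14  13] col [99. 64. 43.] fit [480.  331.4]
scene c 668.3 230.5 r 7.6 px [256 266   7   7] col [105.  76.  39.] fit [667.9 228.9]
slide [-5.33, -20.47, -24.88] turn -0.262 len 327
```

View pics/s11.png

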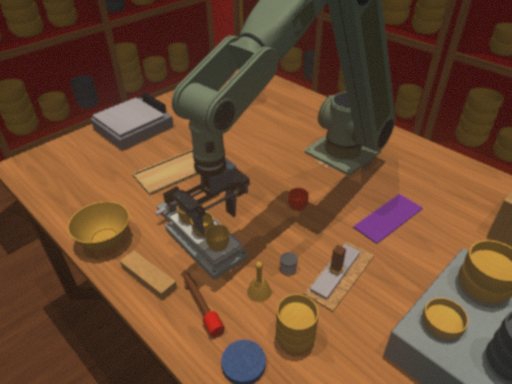

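```bash
python3 - <<'E'
from h import *
tgt((477.3,328,180,9),(477.3,328,59,9))
E
```

```text
slide [-3.33, -20.47, -24.88] turn -0.244 len 324
slide [8.77, -20.47, -24.88] turn -0.244 len 334
```

Emit:
arm_command:
  slide:
    - [-2,0,0]
    - [-3.3,-2,-2.5]
    - [-3.3,-5,-6.1]
    - [-3.3,-7.5,-9.1]
    - [-3.3,-10,-12.2]
    - [-3.3,-12.5,-15.2]
    - [-3.3,-15,-18.2]
    - [-3.3,-17.5,-21.3]
    - [-3.3,-19.5,-23.7]
    - [-3.3,-20.5,-24.9]
    - [-3.3,-20.5,-24.9]
    - [-3.3,-20.5,-24.9]
    - [-3.3,-20.5,-24.9]
  turn:
    - [0,0,0]
    - [0,0,0]
    - [-0.05,0,0]
    - [-0.1,0,0]
    - [-0.15,0,0]
    - [-0.2,0,0]
    - [-0.244,0,0]
    - [-0.244,0,0]
    - [-0.244,0,0]
    - [-0.244,0,0]
    - [-0.244,0,0]
    - [-0.244,0,0]
    - [-0.244,0,0]
  grip: [0,0,0,0,0,0,0,0,0,0,0,0,0]

```text
time_s: 26.82
ee_pos: [477.1, 327.3, 178.7]
ee_rot: [-44.8, 89.9, -125.8]
force: [0.2, -0.1, 0.6]
gripper_width: 91.4
```

```bash
python3 - <<'E'
from h import *
upd([-3.3,-20.5,-24.9],-.244)
bowls('top','t12',88,108);bowls('scene','s12',88,108)
im,d=env.grab_frame('scene');P=world('scene',d);z=P[...,2];m=np.zeros(d.shape,bool);m[225:310,300:375]=1
E
```

```text
cmd [477.  328.2 179.7   9. ] meas [477.1 327.3 178.7] psi 9.0 down [-0.001 -0.001 -1.   ] F [ 0.2 -0.1  0.6] w 91.4 t 26.82 q [33. 20. 93. -0. 67. 24.]
top c 635.1 -174.0 r 26.0 px [310 115   5  19] col [24. 22. 21.] fit [ 634.6 -172.2]
top c 473.8 326.5 r 16.7 px [126 174  12  11] col [42. 23. 13.] fit [473.5 325.9]
top c 47.4 606.4 r 27.0 px [  0 342  21   2] col [44. 32. 19.] fit [124.4 606.1]
scene c 73.5 -14.5 r 35.9 px [320 131  20   9] col [63. 55. 42.] fit [95.8 -5.9]
scene c -20.0 132.8 r 20.8 px [375 139  13   4] col [74. 58. 40.] fit [-20.2 133.3]
scene c 48.9 580.0 r 19.6 px [497 209  15  12] col [79. 58. 36.] fit [ 51.5 579.3]
scene c 668.7 229.2 r 8.6 px [255 266   8   8] col [100.  71.  37.] fit [667.6 227.7]
```

View pics/t12.png

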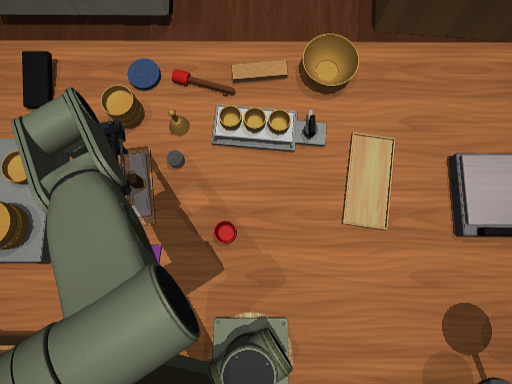

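View pics/s12.png

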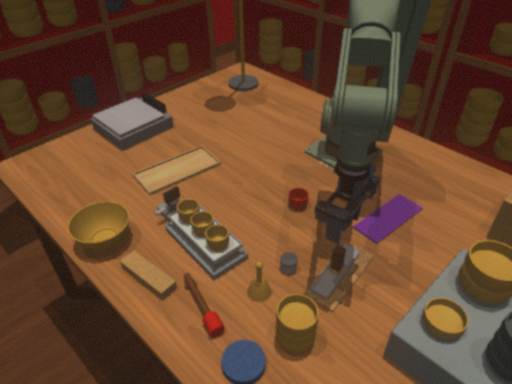

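The bowls stand in an even row at about (230,117), (255,119) and (279,121), and the tamper hasn't moved. I'll check each bowl's position.

```bash
cat >> h.py <<'E'
def ontop(name,zmin=85,zmax=110):
    im=cv2.imread(f'pics/{name}.png');d=np.load(f'pics/{name}.npy');P=world('top',d)
    a=np.array([.087,.996]);c=np.array([649.4,-7.3])
    m=(P[...,2]>zmin)&(P[...,2]<zmax)&(abs((P[...,:2]-c)@[.996,-.087])<70)&(abs((P[...,:2]-c)@a)<125)
    q=P[m];s=(q[:,:2]-c)@a;x=(q[:,:2]-c)@[.996,-.087]
    for lo,hi in ((-106,-37),(-33,33),(37,106)):
        k=(s>lo)&(s<hi)
        if k.sum()<15: print('none',lo);continue
        cc,r=circ(np.c_[x[k],s[k]]);e=cv2.minEnclosingCircle(np.c_[x[k],s[k]].astype(np.float32));print('slot',lo,'across/along fit',cc.round(1),round(r,1),'encl',np.round(e[0],1),round(e[1],1))
E
python3 - <<'E'
from h import *
ontop('t12');tgt((477.3,328.2,59,9))
E
```

```text
slot -106 across/along fit [  0.4 -70.9] 29.9 encl [  1.1 -70.9] 32.1
slot -33 across/along fit [ 0.2 -1. ] 29.9 encl [ 1.  -1.2] 32.3
slot 37 across/along fit [-0.4 68.5] 29.9 encl [ 0.4 68.5] 32.9
slide [12.07, 0.03, 0.01] turn -0.0 len 121
```

Emit:
arm_command:
  slide:
    - [2,0,0]
    - [5,0,0]
    - [8,0,0]
    - [10,0,0]
    - [11.5,0,0]
    - [12,0,0]
    - [12,0,0]
    - [12,0,0]
    - [12,0,0]
    - [12,0,0]
    - [12,0,0]
    - [12,0,0]
    - [12,0,0]
    - [12,0,0]
    - [12,0,0]
    - [12,0,0]
  turn:
    - [0,0,0]
    - [0,0,0]
    - [0,0,0]
    - [0,0,0]
    - [0,0,0]
    - [0,0,0]
    - [0,0,0]
    - [0,0,0]
    - [0,0,0]
    - [0,0,0]
    - [0,0,0]
    - [0,0,0]
    - [0,0,0]
    - [0,0,0]
    - [0,0,0]
    - [0,0,0]
  grip: [0,0,0,0,0,0,0,100,140,170,190,210,220,220,220,220]
  newtons: 20

```text
time_s: 28.3
ee_pos: [477.0, 328.3, 59.7]
ee_rot: [126.7, 90.0, 45.7]
force: [0.4, -0.5, -1.1]
gripper_width: 34.1
```

```bash
python3 - <<'E'
from h import *
upd([12,0,0])
E
```

```text
cmd [477.  328.2  59.7   9. ] meas [477.  328.3  59.7] psi 9.0 down [ 0.  0. -1.] F [ 0.4 -0.5 -1.1] w 34.1 t 28.3 q [ 33.  27. 102.   0.  51.  24.]
```

Emit:
arm_command:
  slide:
    - [0,0,0]
    - [0,0,0]
    - [0,0,0]
    - [0,0,0]
    - [0,0,0]
    - [0,0,0]
  turn:
    - [0,0,0]
    - [0,0,0]
    - [0,0,0]
    - [0,0,0]
    - [0,0,0]
    - [0,0,0]
  grip: [220,220,220,220,220,220]
  newtons: 50

```text
time_s: 28.8
ee_pos: [477.0, 328.3, 59.7]
ee_rot: [167.0, 90.0, 86.0]
force: [0.6, -0.0, 0.2]
gripper_width: 27.9
```

```bash
python3 - <<'E'
from h import *
upd([0,0,0])
bowls('scene','s13',88,108)
cv2.imwrite('pics/s13z.png',cv2.resize(cv2.imread('pics/s13.png')[190:320,280:430],None,fx=4,fy=4))
E
```

```text
cmd [477.  328.2  59.7   9. ] meas [477.  328.3  59.7] psi 9.0 down [ 0.  0. -1.] F [ 0.6 -0.   0.2] w 27.9 t 28.8 q [ 33.  27. 102.   0.  51.  24.]
scene c -686.6 -1324.3 r 20.6 px [233   0   6   6] col [64. 38. 23.] fit [ -688.9 -1325. ]
scene c 640.9 -167.6 r 25.8 px [163 186  16  12] col [68. 49. 34.] fit [ 642.1 -168.9]
scene c 668.8 229.2 r 8.6 px [255 266   8   7] col [100.  71.  37.] fit [668.9 229.1]
```

View pics/s13z.png

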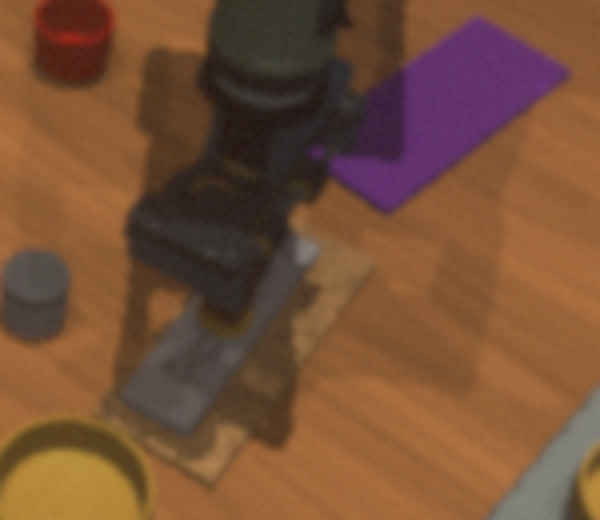

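```bash
python3 - <<'E'
from h import *
tgt((477,328.2,240,9),(653.5,-7.9,240,85),(653.5,-7.9,165,85))
E
```

```text
slide [-18.03, 0.0, 0.0] turn -0.0 len 180
slide [-18.03, 12.18, 35.96] turn -1.327 len 420
slide [-10.53, 12.18, 35.96] turn -1.327 len 394
```

Emit:
arm_command:
  slide:
    - [-1,0,0]
    - [-3,0,0]
    - [-6,0,0]
    - [-9,0,0]
    - [-12,0,0]
    - [-15,0,0]
    - [-17,0,0]
    - [-18,0,0]
    - [-18,0,0]
    - [-18,0,0]
  turn:
    - [0,0,0]
    - [0,0,0]
    - [0,0,0]
    - [0,0,0]
    - [0,0,0]
    - [0,0,0]
    - [0,0,0]
    - [0,0,0]
    - [0,0,0]
    - [0,0,0]
  grip: [220,220,220,220,220,220,220,220,220,220]
  newtons: 60

```text
time_s: 29.68
ee_pos: [476.6, 327.9, 239.0]
ee_rot: [-66.3, 89.9, -147.4]
force: [0.1, 0.0, -3.2]
gripper_width: 27.4
```

```bash
python3 - <<'E'
from h import *
upd([-18,0,0])
tgt((653.5,-7.9,240,85),(653.5,-7.9,165,85))
E
```

```text
cmd [477.  328.2 239.7   9. ] meas [476.6 327.9 239. ] psi 9.0 down [-0.001 -0.001 -1.   ] F [ 0.1  0.  -3.2] w 27.4 t 29.68 q [33. 18. 87.  0. 74. 24.]
slide [-0.03, 12.18, 35.96] turn -1.327 len 380
slide [7.47, 12.18, 35.96] turn -1.327 len 387
```

Emit:
arm_command:
  slide:
    - [0,0.6,1.8]
    - [0,1.5,4.4]
    - [0,2.4,7.1]
    - [0,3.3,9.8]
    - [0,4.2,12.4]
    - [0,5.1,15.1]
    - [0,6,17.7]
    - [0,6.9,20.4]
    - [0,7.8,23]
    - [0,8.7,25.7]
    - [0,9.6,28.3]
    - [0,10.5,31]
    - [0,11.3,33.4]
    - [0,12,35.4]
    - [0,12.2,36]
    - [0,12.2,36]
    - [0,12.2,36]
    - [0,12.2,36]
  turn:
    - [0,0,0]
    - [-0.1,0,0]
    - [-0.2,0,0]
    - [-0.3,0,0]
    - [-0.4,0,0]
    - [-0.5,0,0]
    - [-0.6,0,0]
    - [-0.7,0,0]
    - [-0.8,0,0]
    - [-0.9,0,0]
    - [-1.0,0,0]
    - [-1.1,0,0]
    - [-1.2,0,0]
    - [-1.3,0,0]
    - [-1.327,0,0]
    - [-1.327,0,0]
    - [-1.327,0,0]
    - [-1.327,0,0]
  grip: [220,220,220,220,220,220,220,220,220,220,220,220,220,220,220,220,220,220]

```text
time_s: 31.18
ee_pos: [652.9, -7.5, 238.2]
ee_rot: [172.5, 89.8, 167.5]
force: [-0.7, -0.6, -1.9]
gripper_width: 27.6
```

```bash
python3 - <<'E'
from h import *
upd([0,12.2,36],-1.327)
snap('scene','s14')
cv2.imwrite('pics/s14z.png',cv2.resize(cv2.imread('pics/s14.png')[130:290,130:290],None,fx=3.6,fy=3.6))
E
```

```text
cmd [653.8  -8.3 239.7  85. ] meas [652.9  -7.5 238.2] psi 85.0 down [-0.003  0.001 -1.   ] F [-0.7 -0.6 -1.9] w 27.6 t 31.18 q [ -2.  25.  77.   0.  78. -87.]
```

View pics/s14z.png

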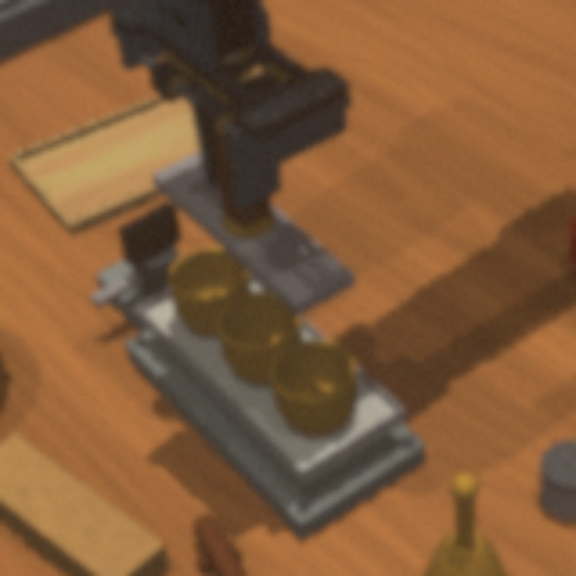

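The tamper is level, above the row and parallel to it. I'll descend to just above the bowls.

Emit:
arm_command:
  slide:
    - [1,0,0]
    - [3,0,0]
    - [5,0,0]
    - [6.5,0,0]
    - [7.5,0,0]
    - [8,0,0]
    - [8,0,0]
    - [8,0,0]
    - [8,0,0]
  turn:
    - [0,0,0]
    - [0,0,0]
    - [0,0,0]
    - [0,0,0]
    - [0,0,0]
    - [0,0,0]
    - [0,0,0]
    - [0,0,0]
    - [0,0,0]
  grip: [220,220,220,220,220,220,220,220,220]

```text
time_s: 31.98
ee_pos: [654.5, -8.2, 160.8]
ee_rot: [4.8, 89.9, -0.2]
force: [0.1, 0.1, -2.1]
gripper_width: 27.5
```

```bash
python3 - <<'E'
from h import *
upd([8,0,0]);print(env.state()['torque'])
snap('scene','s15');show()
cv2.imwrite('pics/s15z.png',cv2.resize(cv2.imread('pics/s15.png')[130:290,130:290],None,fx=3.6,fy=3.6))
E
```

```text
cmd [653.8  -8.3 159.7  85. ] meas [654.5  -8.2 160.8] psi 85.0 down [ 0.002 -0.    -1.   ] F [ 0.1  0.1 -2.1] w 27.5 t 31.98 q [ -2.  28.  84.   0.  68. -87.]
[-0.01498078 -0.04062058  0.02002867]
cmd [653.8  -8.3 159.7  85. ] meas [654.5  -8.2 160.9] psi 85.0 down [ 0.002 -0.    -1.   ] F [ 0.4 -0.2 -1.6] w 27.7 t 32.03 q [ -2.  28.  84.   0.  68. -87.]
```

View pics/s15z.png

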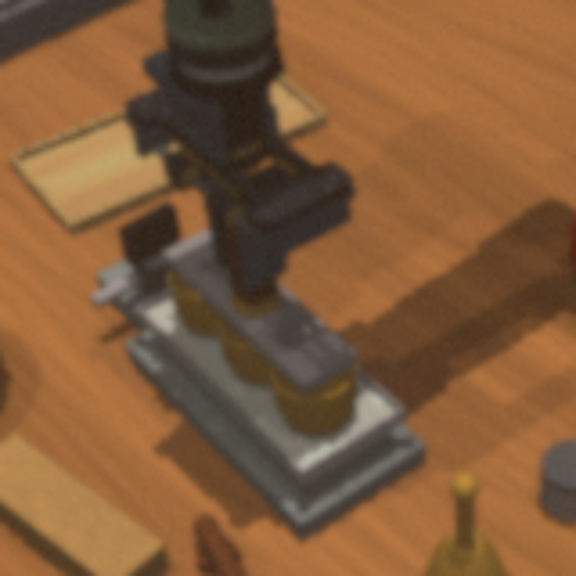

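Emit:
arm_command:
  slide:
    - [0.2,0,0]
    - [0.4,0,0]
    - [0.6,0,0]
    - [0.7,0,0]
    - [0.8,0,0]
    - [0.9,0,0]
    - [0.9,0,0]
    - [0.9,0,0]
  turn:
    - [0,0,0]
    - [0,0,0]
    - [0,0,0]
    - [0,0,0]
    - [0,0,0]
    - [0,0,0]
    - [0,0,0]
    - [0,0,0]
  grip: [220,220,220,220,220,220,220,220]

```text
time_s: 32.7
ee_pos: [653.7, -8.3, 151.1]
ee_rot: [-5.3, 90.0, -10.3]
force: [-1.4, -0.5, 2.2]
gripper_width: 27.7
```

```bash
python3 - <<'E'
from h import *
upd([.9,0,0]);print(env.state()['torque'])
E
```

```text
cmd [653.8  -8.3 150.7  85. ] meas [653.7  -8.3 151.1] psi 85.0 down [ 0. -0. -1.] F [-1.4 -0.5  2.2] w 27.7 t 32.7 q [ -2.  28.  85.  -0.  67. -87.]
[-0.00596416  0.39226335 -0.0393122 ]
```

Emit:
arm_command:
  slide:
    - [0.1,0,0]
    - [0.2,0,0]
    - [0.3,0,0]
    - [0.4,0,0]
    - [0.5,0,0]
    - [0.6,0,0]
    - [0.7,0,0]
    - [0.8,0,0]
    - [0.9,0,0]
    - [1.0,0,0]
    - [1.0,0,0]
    - [1.0,0,0]
  turn:
    - [0,0,0]
    - [0,0,0]
    - [0,0,0]
    - [0,0,0]
    - [0,0,0]
    - [0,0,0]
    - [0,0,0]
    - [0,0,0]
    - [0,0,0]
    - [0,0,0]
    - [0,0,0]
    - [0,0,0]
  grip: [220,220,220,220,220,220,220,220,220,220,220,220]

```text
time_s: 33.7
ee_pos: [653.8, -8.3, 140.9]
ee_rot: [-1.3, 90.0, -6.3]
force: [-2.5, -0.6, 6.1]
gripper_width: 27.6
```

```bash
python3 - <<'E'
from h import *
upd([1.0,0,0]);print(env.state()['torque'])
E
```

```text
cmd [653.8  -8.3 140.7  85. ] meas [653.8  -8.3 140.9] psi 85.0 down [ 0. -0. -1.] F [-2.5 -0.6  6.1] w 27.6 t 33.7 q [ -2.  29.  85.  -0.  66. -87.]
[-0.10713837  0.71282944 -0.03696505]
```

Emit:
arm_command:
  slide:
    - [0.1,0,0]
    - [0.15,0,0]
    - [0.2,0,0]
    - [0.25,0,0]
    - [0.3,0,0]
    - [0.3,0,0]
    - [0.3,0,0]
  turn:
    - [0,0,0]
    - [0,0,0]
    - [0,0,0]
    - [0,0,0]
    - [0,0,0]
    - [0,0,0]
    - [0,0,0]
  grip: [220,220,220,220,220,220,220]

```text
time_s: 34.28
ee_pos: [653.8, -8.3, 138.6]
ee_rot: [4.7, 90.0, -0.3]
force: [-2.8, 0.6, 9.2]
gripper_width: 27.6
```

```bash
python3 - <<'E'
from h import *
upd([.3,0,0]);print(env.state()['torque'])
E
```

```text
cmd [653.8  -8.3 137.7  85. ] meas [653.8  -8.3 138.6] psi 85.0 down [ 0.001 -0.    -1.   ] F [-2.8  0.6  9.2] w 27.6 t 34.28 q [ -2.  29.  86.   0.  66. -87.]
[-0.06098758  0.8759007  -0.03168332]
```

Emit:
arm_command:
  slide:
    - [0.05,0,0]
    - [0.1,0,0]
    - [0.15,0,0]
    - [0.2,0,0]
    - [0.2,0,0]
    - [0.2,0,0]
  turn:
    - [0,0,0]
    - [0,0,0]
    - [0,0,0]
    - [0,0,0]
    - [0,0,0]
    - [0,0,0]
  grip: [220,220,220,220,220,220]

```text
time_s: 34.78
ee_pos: [653.9, -8.3, 138.5]
ee_rot: [2.2, 89.9, -2.7]
force: [-5.6, -0.6, 16.6]
gripper_width: 28.1
```

```bash
python3 - <<'E'
from h import *
upd([.2,0,0]);print(env.state()['torque'])
snap('scene','s16');show()
cv2.imwrite('pics/s16z.png',cv2.resize(cv2.imread('pics/s16.png')[150:290,140:280],None,fx=4.2,fy=4.2))
E
```

```text
cmd [653.8  -8.3 135.7  85. ] meas [653.9  -8.3 138.5] psi 85.0 down [ 0.002 -0.    -1.   ] F [-5.6 -0.6 16.6] w 28.1 t 34.78 q [ -2.  29.  86.  -0.  66. -87.]
[-1.51468811e-02  1.48191656e+00 -9.14828310e-04]
cmd [653.8  -8.3 135.7  85. ] meas [653.9  -8.3 138.5] psi 85.0 down [ 0.002 -0.    -1.   ] F [-4.4 -0.7 16.3] w 27.6 t 34.83 q [ -2.  29.  86.  -0.  66. -87.]
```

View pics/s16z.png

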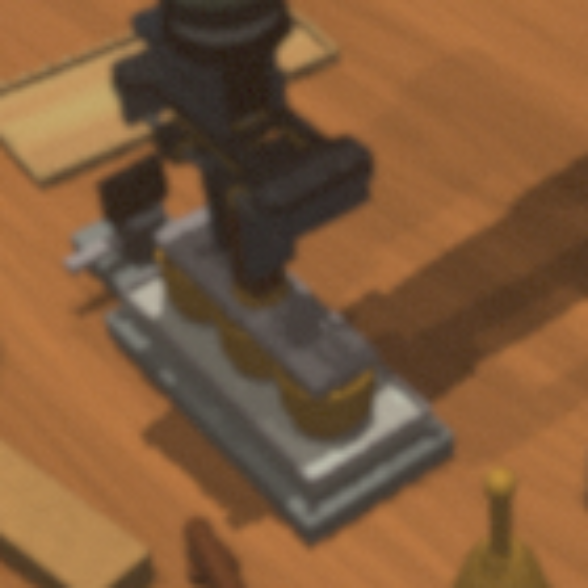

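Emit:
arm_command:
  slide:
    - [0.05,0,0]
    - [0.1,0,0]
    - [0.15,0,0]
    - [0.15,0,0]
    - [0.15,0,0]
    - [0.15,0,0]
    - [0.15,0,0]
    - [0.15,0,0]
    - [0.15,0,0]
    - [0.15,0,0]
    - [0.15,0,0]
    - [0.15,0,0]
    - [0.15,0,0]
    - [0.15,0,0]
    - [0.15,0,0]
    - [0.15,0,0]
    - [0.15,0,0]
    - [0.15,0,0]
    - [0.15,0,0]
    - [0.15,0,0]
  turn:
    - [0,0,0]
    - [0,0,0]
    - [0,0,0]
    - [0,0,0]
    - [0,0,0]
    - [0,0,0]
    - [0,0,0]
    - [0,0,0]
    - [0,0,0]
    - [0,0,0]
    - [0,0,0]
    - [0,0,0]
    - [0,0,0]
    - [0,0,0]
    - [0,0,0]
    - [0,0,0]
    - [0,0,0]
    - [0,0,0]
    - [0,0,0]
    - [0,0,0]
  grip: [220,220,220,220,220,220,220,220,220,220,220,220,220,220,220,220,220,220,220,220]

```text
time_s: 36.5
ee_pos: [653.9, -8.3, 138.5]
ee_rot: [2.0, 89.9, -3.0]
force: [-6.6, -0.3, 22.8]
gripper_width: 27.8
```

```bash
python3 - <<'E'
from h import *
upd([.15,0,0]);print(env.state()['torque'])
im,d=snap('scene','s17');P=world('scene',d);show()
# plate height near the two visible ends
for u,v in ((160,216),(225,262),(215,262),(218,256),(236,244)):
    print(u,v,np.round(np.median(P[v-1:v+2,u-1:u+2].reshape(-1,3),0),1))
E
```

```text
cmd [653.8  -8.3 134.2  85. ] meas [653.9  -8.3 138.5] psi 85.0 down [ 0.003 -0.    -1.   ] F [-6.6 -0.3 22.8] w 27.8 t 36.5 q [ -2.  29.  86.  -0.  66. -87.]
[-0.0413435   1.98511269  0.04868979]
cmd [653.8  -8.3 134.2  85. ] meas [653.9  -8.3 138.5] psi 85.0 down [ 0.003 -0.    -1.   ] F [-6.8 -0.1 22.6] w 27.6 t 36.55 q [ -2.  29.  86.  -0.  66. -87.]
160 216 [ 676.6 -193.7   -2.9]
225 262 [672.7 104.5  20.4]
215 262 [701.2  97.8  42.2]
218 256 [680.6  86.3  40.5]
236 244 [618.5  89.7  43.1]
```

```bash
python3 - <<'E'
from h import *
d=np.load('pics/s17.npy');P=world('scene',d);q=P.reshape(-1,3)-[5.5,2,0]
a=np.array([.087,.996]);c=np.array([653,-7.2]);s=(q[:,:2]-c)@a;x=(q[:,:2]-c)@[.996,-.087]
for lo in range(-112,113,14):
    k=(s>lo)&(s<lo+14)&(abs(x)<42)&(q[:,2]<52)&(q[:,2]>30);print(lo,k.sum(),np.median(q[k,2]).round(1) if k.sum() else None)
tgt((653.8,-8.3,240,85))
E
```

```text
-112 25 39.5
-98 25 40.0
-84 20 39.4
-70 28 39.4
-56 38 40.2
-42 31 39.6
-28 25 40.9
-14 25 39.9
0 31 39.8
14 45 40.0
28 34 39.9
42 34 40.3
56 37 40.6
70 53 40.4
84 105 40.3
98 105 40.9
112 80 40.6
slide [-10.58, -0.0, 0.0] turn 0.0 len 106
```

The plate bottomed out level at about 40 mm along its whole length, and held for more than 1.7 s. I'll ease up slowly.

Emit:
arm_command:
  slide:
    - [-0.2,0,0]
    - [-0.4,0,0]
    - [-0.6,0,0]
    - [-0.8,0,0]
    - [-1.0,0,0]
    - [-1.2,0,0]
    - [-1.4,0,0]
    - [-1.6,0,0]
    - [-1.8,0,0]
    - [-2.0,0,0]
    - [-2.3,0,0]
    - [-2.7,0,0]
    - [-3.5,0,0]
    - [-5,0,0]
    - [-7,0,0]
    - [-9,0,0]
    - [-10.6,0,0]
    - [-10.6,0,0]
  turn:
    - [0,0,0]
    - [0,0,0]
    - [0,0,0]
    - [0,0,0]
    - [0,0,0]
    - [0,0,0]
    - [0,0,0]
    - [0,0,0]
    - [0,0,0]
    - [0,0,0]
    - [0,0,0]
    - [0,0,0]
    - [0,0,0]
    - [0,0,0]
    - [0,0,0]
    - [0,0,0]
    - [0,0,0]
    - [0,0,0]
  grip: [220,220,220,220,220,220,220,220,220,220,220,220,220,220,220,220,220,220]

```text
time_s: 38.05
ee_pos: [655.8, -8.3, 244.7]
ee_rot: [4.6, 89.5, -0.3]
force: [1.0, -1.0, -1.7]
gripper_width: 27.9
```

```bash
python3 - <<'E'
from h import *
upd([-10.6,0,0])
snap('scene','s18')
cv2.imwrite('pics/s18z.png',cv2.resize(cv2.imread('pics/s18.png')[110:310,130:380],None,fx=3,fy=3))
tgt((472.6,337,240,7.5))
E
```

```text
cmd [653.8  -8.3 240.2  85. ] meas [655.8  -8.3 244.7] psi 85.0 down [ 0.008 -0.    -1.   ] F [ 1.  -1.  -1.7] w 27.9 t 38.05 q [ -2.  25.  76.   0.  78. -87.]
slide [0.02, 32.83, -21.04] turn 1.353 len 390
```

View pics/s18z.png

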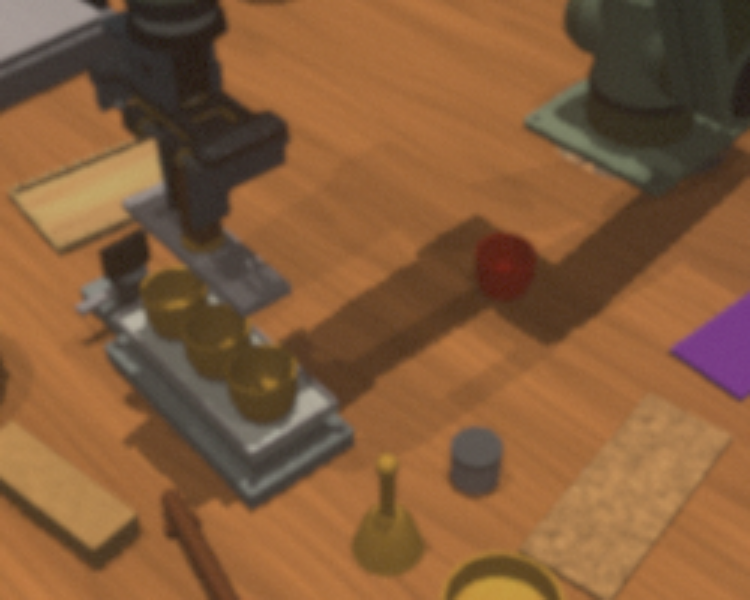

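```bash
python3 - <<'E'
from h import *
p=np.array([ray('scene',130+u/3-.33,110+v/3-.33,8) for u,v in [(655,395),(730,437),(603,597),(527,547)]])[:,:2]-[2.3,1.8]
print(p.round(1),p.mean(0),[np.linalg.norm(p[i]-p[i-1]) for i in range(4)]); d=(p[0]+p[1]-p[2]-p[3]);print(np.degrees(np.arctan2(d[1],d[0])))
snap('top','t18')
cv2.imwrite('pics/t18z.png',cv2.resize(cv2.imread('pics/t18.png')[140:240,100:200],None,fx=6,fy=6,interpolation=cv2.INTER_CUBIC))
ontop('t18')
E
```

```text
[[361.  287.3]
 [355.5 368.6]
 [577.7 392.1]
 [583.5 314.6]] [469.42571908 340.62792533] [np.float64(224.1766327599214), np.float64(81.48781347753304), np.float64(223.47816928616203), np.float64(77.7080037103259)]
-173.4926675872469
slot -106 across/along fit [ -0.7 -73.7] 27.4 encl [ -6.4 -89.7] 22.4
none -33
none 37
```

View pics/t18z.png

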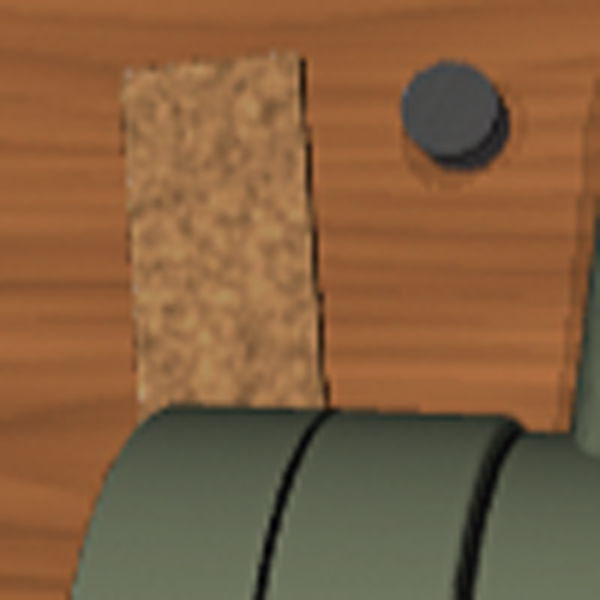

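```bash
python3 - <<'E'
from h import *
tgt((472,338,240,7))
E
```

```text
slide [0.02, 32.92, -21.11] turn 1.362 len 391
```

Emit:
arm_command:
  slide:
    - [0,1.6,-1]
    - [0,4,-2.6]
    - [0,6.5,-4.2]
    - [0,9,-5.8]
    - [0,11.5,-7.4]
    - [0,14,-9]
    - [0,16.5,-10.6]
    - [0,19,-12.2]
    - [0,21.5,-13.8]
    - [0,24,-15.4]
    - [0,26.5,-17]
    - [0,29,-18.6]
    - [0,31,-19.9]
    - [0,32.4,-20.8]
    - [0,32.9,-21.1]
    - [0,32.9,-21.1]
    - [0,32.9,-21.1]
    - [0,32.9,-21.1]
  turn:
    - [0,0,0]
    - [0.1,0,0]
    - [0.2,0,0]
    - [0.3,0,0]
    - [0.4,0,0]
    - [0.5,0,0]
    - [0.6,0,0]
    - [0.7,0,0]
    - [0.8,0,0]
    - [0.9,0,0]
    - [1.0,0,0]
    - [1.1,0,0]
    - [1.2,0,0]
    - [1.3,0,0]
    - [1.36,0,0]
    - [1.36,0,0]
    - [1.36,0,0]
    - [1.36,0,0]
  grip: [220,220,220,220,220,220,220,220,220,220,220,220,220,220,220,220,220,220]

```text
time_s: 39.65
ee_pos: [472.0, 337.0, 239.2]
ee_rot: [-50.7, 89.9, -133.5]
force: [-0.3, -0.9, -2.1]
gripper_width: 27.3
```

```bash
python3 - <<'E'
from h import *
upd([0,32.9,-21.1],1.36)
tgt((472,338,62,7),(472,338,59.7,7))
snap('top','t19');ontop('t19')
E
```

```text
cmd [472.1 337.8 240.2   7.1] meas [472.  337.  239.2] psi 7.2 down [-0.001 -0.001 -1.   ] F [-0.3 -0.9 -2.1] w 27.3 t 39.65 q [34. 18. 87. -0. 75. 27.]
slide [17.82, -0.01, -0.02] turn 0.002 len 178
slide [18.05, -0.01, -0.02] turn 0.002 len 180
slot -106 across/along fit [  0.4 -70.8] 30.0 encl [  0.9 -71. ] 32.0
slot -33 across/along fit [ 0.  -0.9] 29.9 encl [ 1.3 -1. ] 32.4
slot 37 across/along fit [-0.2 68.3] 29.8 encl [ 0.3 68.4] 32.1
```

Emit:
arm_command:
  slide:
    - [2,0,0]
    - [5,0,0]
    - [8,0,0]
    - [11,0,0]
    - [14,0,0]
    - [16,0,0]
    - [17,0,0]
    - [17.5,0,0]
    - [17.8,0,0]
    - [18,0,0]
    - [18.1,0,0]
    - [18.1,0,0]
    - [18.1,0,0]
  turn:
    - [0,0,0]
    - [0,0,0]
    - [0,0,0]
    - [0,0,0]
    - [0,0,0]
    - [0,0,0]
    - [0,0,0]
    - [0,0,0]
    - [0,0,0]
    - [0,0,0]
    - [0,0,0]
    - [0,0,0]
    - [0,0,0]
  grip: [220,220,220,220,220,220,220,220,220,220,220,220,220]

```text
time_s: 40.78
ee_pos: [472.6, 338.1, 60.1]
ee_rot: [118.6, 89.9, 35.7]
force: [0.3, 0.3, -2.5]
gripper_width: 27.4
```

```bash
python3 - <<'E'
from h import *
upd([18.1,0,0])
snap('scene','s20')
cv2.imwrite('pics/s20z.png',cv2.resize(cv2.imread('pics/s20.png')[190:320,280:430],None,fx=4,fy=4))
E
```

```text
cmd [472.1 337.8  59.2   7.1] meas [472.6 338.1  60.1] psi 7.1 down [ 0.002  0.001 -1.   ] F [ 0.3  0.3 -2.5] w 27.4 t 40.78 q [ 34.  27. 101.   0.  51.  27.]
```

View pics/s20z.png

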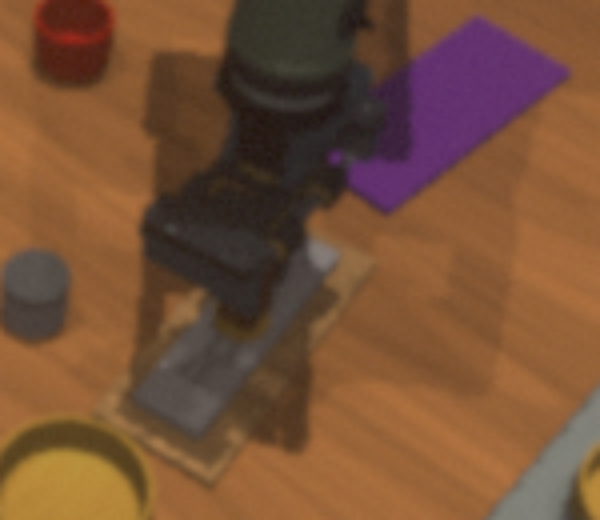

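The tamper lies lengthwise along the middle of the cork. I'll lower 1 mm more, then release and lift.

Emit:
arm_command:
  slide:
    - [0.05,0,0]
    - [0.1,0,0]
    - [0.1,0,0]
    - [0.1,0,0]
    - [0.1,0,0]
    - [0.1,0,0]
    - [0.1,0,0]
    - [0.1,0,0]
    - [-2,0,0]
    - [-5,0,0]
    - [-8,0,0]
    - [-11,0,0]
    - [-13,0,0]
    - [-13,0,0]
    - [-13,0,0]
  turn:
    - [0,0,0]
    - [0,0,0]
    - [0,0,0]
    - [0,0,0]
    - [0,0,0]
    - [0,0,0]
    - [0,0,0]
    - [0,0,0]
    - [0,0,0]
    - [0,0,0]
    - [0,0,0]
    - [0,0,0]
    - [0,0,0]
    - [0,0,0]
    - [0,0,0]
  grip: [220,220,215,200,180,150,120,100,60,30,0,0,0,0,0]
  newtons: 15

```text
time_s: 42.08
ee_pos: [472.5, 338.1, 190.2]
ee_rot: [118.0, 89.8, 35.1]
force: [-0.2, -0.1, -0.9]
gripper_width: 90.4
```

```bash
python3 - <<'E'
from h import *
upd([-13,0,0])
snap('top','t21');ontop('t21')
# bowl at -y first -> tray; robot coords
a=np.array([.087,.996]);b=np.array([.996,-.087]);c=np.array([653.2,-7.3])
for al,ac in ((-70.9,.6),(-1,.6),(68.4,0)): print((c+al*a+ac*b).round(1))
tgt((647.5,-77.9,190,-5),(647.5,-77.9,146,-5))
E
```

```text
cmd [472.1 337.8 189.2   7.1] meas [472.5 338.1 190.2] psi 7.1 down [ 0.002  0.002 -1.   ] F [-0.2 -0.1 -0.9] w 90.4 t 42.08 q [34. 20. 92.  0. 68. 27.]
slot -106 across/along fit [  0.5 -71. ] 29.9 encl [  0.9 -70.7] 32.0
slot -33 across/along fit [ 0.1 -1.2] 29.9 encl [ 1.  -1.1] 32.8
slot 37 across/along fit [-0.3 68.4] 29.9 encl [ 1.1 69.1] 32.7
[647.6 -78. ]
[653.7  -8.3]
[659.2  60.8]
slide [-0.08, 12.26, 43.42] turn 0.211 len 451
slide [4.32, 12.26, 43.42] turn 0.211 len 453
```

Emit:
arm_command:
  slide:
    - [0,0.6,2]
    - [0,1.4,5]
    - [0,2.3,8.2]
    - [0,3.3,11.6]
    - [0,4.2,15]
    - [0,5.2,18.4]
    - [0,6.2,21.8]
    - [0,7.1,25.2]
    - [0,8.1,28.6]
    - [0,9,32]
    - [0,10,35.4]
    - [0,10.9,38.8]
    - [0,11.7,41.5]
    - [0,12.3,43.4]
    - [0,12.3,43.4]
    - [0,12.3,43.4]
    - [0,12.3,43.4]
  turn:
    - [0,0,0]
    - [0,0,0]
    - [0.05,0,0]
    - [0.1,0,0]
    - [0.15,0,0]
    - [0.21,0,0]
    - [0.21,0,0]
    - [0.21,0,0]
    - [0.21,0,0]
    - [0.21,0,0]
    - [0.21,0,0]
    - [0.21,0,0]
    - [0.21,0,0]
    - [0.21,0,0]
    - [0.21,0,0]
    - [0.21,0,0]
    - [0.21,0,0]
  grip: [0,0,0,0,0,0,0,0,0,0,0,0,0,0,0,0,0]

```text
time_s: 43.55
ee_pos: [646.8, -76.9, 187.6]
ee_rot: [-105.4, 89.8, 159.6]
force: [-0.8, -0.8, 0.0]
gripper_width: 91.3
```

```bash
python3 - <<'E'
from h import *
upd([0,12.3,43.4],.21)
im,d=snap('scene','s22');snap('top','t22')
cv2.imwrite('pics/s22z.png',cv2.resize(cv2.imread('pics/s22.png')[130:330,130:380],None,fx=3,fy=3))
d=np.load('pics/t22.npy');P=world('top',d);z=P[...,2];m=np.zeros(d.shape,bool);m[140:235,110:165]=1
print('tamper',rect(P,m&(z>14.5)&(z<24)))
tgt((647.6,-78,81.5,-5))
E
```

```text
cmd [647.8 -77.7 189.2  -4.9] meas [646.8 -76.9 187.6] psi -4.9 down [-0.003  0.001 -1.   ] F [-0.8 -0.8  0. ] w 91.3 t 43.55 q [-8. 27. 82.  0. 72. -3.]
tamper (array([468.6, 343.6]), array([189.7,  63.4]), 5.9, np.int64(864))
slide [10.77, -0.02, 0.04] turn 0.001 len 108
```

View pics/s22z.png

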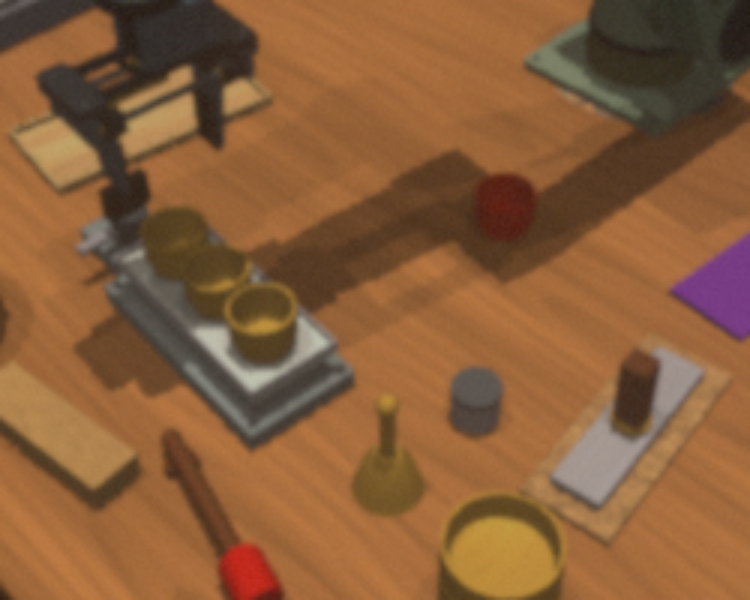

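The tamper is centred and lengthwise on the cork, and the bowls are upright. I'll grasp the -y bowl.

Emit:
arm_command:
  slide:
    - [2,0,0]
    - [5,0,0]
    - [8,0,0]
    - [10,0,0]
    - [10.7,0,0]
    - [10.7,0,0]
    - [10.7,0,0]
    - [10.7,0,0]
    - [10.7,0,0]
    - [10.7,0,0]
    - [10.7,0,0]
    - [10.7,0,0]
    - [10.7,0,0]
    - [10,0,0]
    - [8,0,0]
    - [5,0,0]
    - [2,0,0]
    - [1,0,0]
    - [1,0,0]
  turn:
    - [0,0,0]
    - [0,0,0]
    - [0,0,0]
    - [0,0,0]
    - [0,0,0]
    - [0,0,0]
    - [0,0,0]
    - [0,0,0]
    - [0,0,0]
    - [0,0,0]
    - [0,0,0]
    - [0,0,0]
    - [0,0,0]
    - [0,0,0]
    - [0,0,0]
    - [0,0,0]
    - [0,0,0]
    - [0,0,0]
    - [0,0,0]
  grip: [0,0,0,0,0,0,0,60,70,85,100,110,110,110,110,110,110,110,110]

```text
time_s: 45.23
ee_pos: [649.5, -77.9, 182.5]
ee_rot: [88.4, 89.6, -6.5]
force: [0.0, 0.4, -1.4]
gripper_width: 64.1
```

```bash
python3 - <<'E'
from h import *
upd([1,0,0])
tgt((585.9,-360,160,-8),(585.9,-360,40,-8),(585.9,-360,31.5,-8))
E
```

```text
cmd [647.8 -77.7 179.2  -4.9] meas [649.5 -77.9 182.5] psi -4.9 down [ 0.007 -0.001 -1.   ] F [ 0.   0.4 -1.4] w 64.1 t 45.23 q [-8. 27. 82.  0. 71. -3.]
slide [1.92, -3.75, 28.66] turn 0.054 len 290
slide [13.92, -3.75, 28.66] turn 0.054 len 321
slide [14.77, -3.75, 28.66] turn 0.054 len 325
```

Emit:
arm_command:
  slide:
    - [0,-0.2,2]
    - [0,-0.6,5]
    - [0,-1.1,8.5]
    - [0,-1.5,12]
    - [0,-2,15.5]
    - [0,-2.5,19]
    - [0,-3,22.5]
    - [0,-3.4,26]
    - [1,-3.7,28.2]
    - [3,-3.7,28.7]
    - [6,-3.7,28.7]
    - [9,-3.7,28.7]
    - [12,-3.7,28.7]
    - [13.5,-3.7,28.7]
    - [14.2,-3.7,28.7]
    - [14.4,-3.7,28.7]
    - [14.4,-3.7,28.7]
    - [14.4,-3.7,28.7]
  turn:
    - [0,0,0]
    - [0,0,0]
    - [0.05,0,0]
    - [0.05,0,0]
    - [0.05,0,0]
    - [0.05,0,0]
    - [0.05,0,0]
    - [0.05,0,0]
    - [0.05,0,0]
    - [0.05,0,0]
    - [0.05,0,0]
    - [0.05,0,0]
    - [0.05,0,0]
    - [0.05,0,0]
    - [0.05,0,0]
    - [0.05,0,0]
    - [0.05,0,0]
    - [0.05,0,0]
  grip: [110,110,110,110,110,110,110,110,110,110,110,110,110,110,110,110,110,110]

```text
time_s: 46.73
ee_pos: [586.3, -360.3, 34.7]
ee_rot: [-140.8, 90.0, 121.4]
force: [-0.4, 0.2, -1.1]
gripper_width: 64.2
```

```bash
python3 - <<'E'
from h import *
upd([14.4,-3.7,28.7],.05)
snap('scene','s23')
cv2.imwrite('pics/s23z.png',cv2.resize(cv2.imread('pics/s23.png')[100:250,100:290],None,fx=4,fy=4))
E
```

```text
cmd [ 586.3 -360.4   35.2   -7.8] meas [ 586.3 -360.3   34.7] psi -7.8 down [-0.  0. -1.] F [-0.4  0.2 -1.1] w 64.2 t 46.73 q [-33.  37.  87.   0.  56. -25.]
```

View pics/s23z.png

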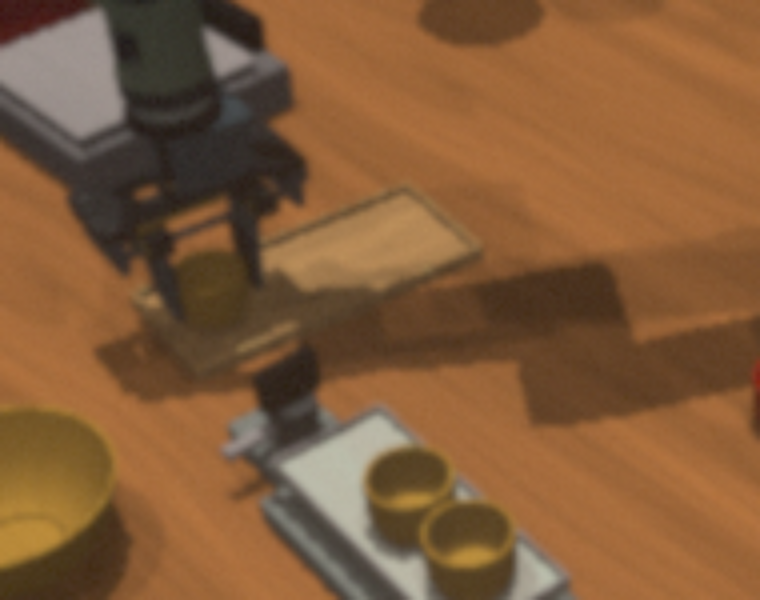

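The bowl is inside the tray, about 2 mm above the floor. I'll lower it, release and lift.

Emit:
arm_command:
  slide:
    - [0.1,0,0]
    - [0.2,0,0]
    - [0.25,0,0]
    - [0.3,0,0]
    - [0.3,0,0]
    - [0.3,0,0]
    - [0.3,0,0]
    - [0.3,0,0]
    - [0.3,0,0]
    - [-2,0,0]
    - [-5,0,0]
    - [-8,0,0]
    - [-11,0,0]
    - [-13.5,0,0]
    - [-14.5,0,0]
    - [-14.5,0,0]
  turn:
    - [0,0,0]
    - [0,0,0]
    - [0,0,0]
    - [0,0,0]
    - [0,0,0]
    - [0,0,0]
    - [0,0,0]
    - [0,0,0]
    - [0,0,0]
    - [0,0,0]
    - [0,0,0]
    - [0,0,0]
    - [0,0,0]
    - [0,0,0]
    - [0,0,0]
    - [0,0,0]
  grip: [110,110,110,110,95,75,60,45,45,30,20,0,0,0,0,0]

```text
time_s: 48.12
ee_pos: [587.6, -361.2, 183.3]
ee_rot: [66.2, 89.6, -31.6]
force: [0.3, -0.3, 0.6]
gripper_width: 91.2
```

```bash
python3 - <<'E'
from h import *
upd([-14.5,0,0])
tgt((653.7,-8.3,179.7,-5),(653.7,-8.3,81.7,-5))
snap('top','t24');ontop('t24')
E
```

```text
cmd [ 586.3 -360.4  180.2   -7.8] meas [ 587.6 -361.2  183.3] psi -7.8 down [ 0.005 -0.003 -1.   ] F [ 0.3 -0.3  0.6] w 91.2 t 48.12 q [-33.  30.  77.   0.  73. -25.]
slide [0.05, 1.9, -35.8] turn -0.049 len 359
slide [9.85, 1.9, -35.8] turn -0.049 len 372
none -106
slot -33 across/along fit [ 0.1 -0.5] 29.9 encl [ 0.9 -0.1] 32.4
slot 37 across/along fit [-0.2 68.9] 29.7 encl [ 0.1 69.4] 32.0
```

Emit:
arm_command:
  slide:
    - [0,0.1,-2]
    - [0,0.3,-5.5]
    - [0,0.5,-9]
    - [0,0.7,-12.5]
    - [0,0.8,-16]
    - [0,1,-19.5]
    - [0,1.2,-23]
    - [0,1.4,-26.5]
    - [0,1.6,-30]
    - [0,1.8,-33]
    - [0,1.9,-35]
    - [0,1.9,-35.8]
    - [0,1.9,-35.8]
    - [0,1.9,-35.8]
  turn:
    - [0,0,0]
    - [-0.049,0,0]
    - [-0.049,0,0]
    - [-0.049,0,0]
    - [-0.049,0,0]
    - [-0.049,0,0]
    - [-0.049,0,0]
    - [-0.049,0,0]
    - [-0.049,0,0]
    - [-0.049,0,0]
    - [-0.049,0,0]
    - [-0.049,0,0]
    - [-0.049,0,0]
    - [-0.049,0,0]
  grip: [0,0,0,0,0,0,0,0,0,0,0,0,0,0]

```text
time_s: 49.33
ee_pos: [652.9, -8.9, 178.5]
ee_rot: [-71.0, 89.8, -166.0]
force: [-0.3, 0.7, -0.4]
gripper_width: 91.5
```

Emit:
arm_command:
  slide:
    - [2,0,0]
    - [5,0,0]
    - [8,0,0]
    - [9.4,0,0]
    - [9.8,0,0]
    - [9.8,0,0]
    - [9.8,0,0]
    - [9.8,0,0]
    - [9.8,0,0]
    - [9.8,0,0]
    - [9.8,0,0]
    - [9.8,0,0]
    - [9.8,0,0]
    - [9,0,0]
    - [7,0,0]
    - [4,0,0]
    - [1,0,0]
    - [0,0,0]
    - [0,0,0]
  turn:
    - [0,0,0]
    - [0,0,0]
    - [0,0,0]
    - [0,0,0]
    - [0,0,0]
    - [0,0,0]
    - [0,0,0]
    - [0,0,0]
    - [0,0,0]
    - [0,0,0]
    - [0,0,0]
    - [0,0,0]
    - [0,0,0]
    - [0,0,0]
    - [0,0,0]
    - [0,0,0]
    - [0,0,0]
    - [0,0,0]
    - [0,0,0]
  grip: [0,0,0,0,0,0,0,60,70,85,100,110,110,110,110,110,110,110,110]

```text
time_s: 50.92
ee_pos: [655.4, -8.3, 183.5]
ee_rot: [94.2, 89.6, -0.8]
force: [0.3, -0.2, -2.5]
gripper_width: 63.1
```

```bash
python3 - <<'E'
from h import *
upd([0,1.9,-35.8],-.049)
upd([0,0,0])
tgt((496.8,-347.3,180,-8),(496.8,-347.3,34.8,-8))
E
```

```text
cmd [653.7  -8.3 180.2  -5. ] meas [655.4  -8.3 183.5] psi -5.0 down [ 0.007 -0.    -1.   ] F [ 0.3 -0.2 -2.5] w 63.1 t 50.92 q [-2. 27. 82.  0. 71.  3.]
cmd [653.7  -8.3 180.2  -5. ] meas [655.4  -8.3 183.5] psi -5.0 down [ 0.007 -0.    -1.   ] F [ 0.3 -0.2 -2.5] w 63.1 t 50.92 q [-2. 27. 82.  0. 71.  3.]
slide [0.02, -12.68, 35.13] turn 0.053 len 374
slide [14.54, -12.68, 35.13] turn 0.053 len 401
```

Emit:
arm_command:
  slide:
    - [0,-0.7,2]
    - [0,-1.8,5]
    - [0,-3,8.4]
    - [0,-4.2,11.8]
    - [0,-5.5,15.2]
    - [0,-6.7,18.6]
    - [0,-7.9,22]
    - [0,-9.2,25.4]
    - [0,-10.4,28.8]
    - [0,-11.5,32]
    - [0,-12.4,34.4]
    - [0,-12.7,35.1]
    - [0,-12.7,35.1]
    - [2,-12.7,35.1]
    - [5,-12.7,35.1]
    - [8,-12.7,35.1]
    - [11,-12.7,35.1]
    - [13.2,-12.7,35.1]
    - [14.2,-12.7,35.1]
    - [14.4,-12.7,35.1]
  turn:
    - [0,0,0]
    - [0,0,0]
    - [0.05,0,0]
    - [0.05,0,0]
    - [0.05,0,0]
    - [0.05,0,0]
    - [0.05,0,0]
    - [0.05,0,0]
    - [0.05,0,0]
    - [0.05,0,0]
    - [0.05,0,0]
    - [0.05,0,0]
    - [0.05,0,0]
    - [0.05,0,0]
    - [0.05,0,0]
    - [0.05,0,0]
    - [0.05,0,0]
    - [0.05,0,0]
    - [0.05,0,0]
    - [0.05,0,0]
  grip: [110,110,110,110,110,110,110,110,110,110,110,110,110,110,110,110,110,110,110,110]

```text
time_s: 52.58
ee_pos: [495.8, -344.6, 33.6]
ee_rot: [-123.1, 89.7, 139.1]
force: [-0.1, -0.4, -1.6]
gripper_width: 63.1
```

```bash
python3 - <<'E'
from h import *
upd([14.4,-12.7,35.1],.05)
snap('scene','s25');show()
cv2.imwrite('pics/s25z.png',cv2.resize(cv2.imread('pics/s25.png')[100:250,100:290],None,fx=4,fy=4))
E
```

```text
cmd [ 496.7 -346.9   36.2   -7.8] meas [ 495.8 -344.6   33.6] psi -7.8 down [-0.004  0.004 -1.   ] F [-0.1 -0.4 -1.6] w 63.1 t 52.58 q [-36.  31.  99.   0.  50. -28.]
cmd [ 496.7 -346.9   36.2   -7.8] meas [ 496.7 -345.5   34.9] psi -7.8 down [-0.002  0.002 -1.   ] F [-0.1 -0.3 -1.2] w 63.3 t 52.63 q [-36.  31.  99.   0.  50. -28.]
```

View pics/s25z.png

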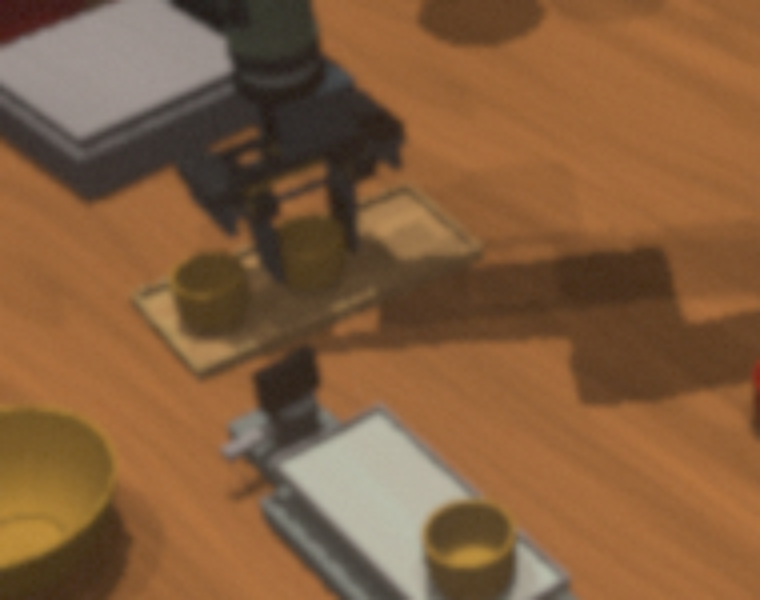

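Emit:
arm_command:
  slide:
    - [0,0,0]
    - [0,0,0]
    - [0.2,0,0]
    - [0.3,0,0]
    - [0.4,0,0]
    - [0.4,0,0]
    - [0.4,0,0]
    - [0.4,0,0]
    - [0.4,0,0]
    - [0.4,0,0]
    - [0.4,0,0]
    - [-2,0,0]
    - [-5,0,0]
    - [-8,0,0]
    - [-11,0,0]
    - [-13.5,0,0]
    - [-14.4,0,0]
    - [-14.4,0,0]
  turn:
    - [0,0,0]
    - [0,0,0]
    - [0,0,0]
    - [0,0,0]
    - [0,0,0]
    - [0,0,0]
    - [0,0,0]
    - [0,0,0]
    - [0,0,0]
    - [0,0,0]
    - [0,0,0]
    - [0,0,0]
    - [0,0,0]
    - [0,0,0]
    - [0,0,0]
    - [0,0,0]
    - [0,0,0]
    - [0,0,0]
  grip: [110,110,110,110,110,110,95,75,60,50,45,45,45,20,0,0,0,0]

```text
time_s: 54.13
ee_pos: [497.7, -347.6, 182.4]
ee_rot: [63.6, 89.7, -34.3]
force: [1.2, 0.9, -0.3]
gripper_width: 91.2
```

```bash
python3 - <<'E'
from h import *
upd([-14.4,0,0])
tgt((659.3,61.3,180,-5))
snap('top','t26');ontop('t26');bowls('scene','s26',44,58)
E
```

```text
cmd [ 496.7 -346.9  180.2   -7.8] meas [ 497.7 -347.6  182.4] psi -7.8 down [ 0.004 -0.003 -1.   ] F [ 1.2  0.9 -0.3] w 91.2 t 54.13 q [-36.  23.  89.   0.  68. -28.]
slide [0.02, 10.54, -42.66] turn -0.05 len 439
none -106
none -33
slot 37 across/along fit [-0.2 68.9] 29.9 encl [ 0.5 68.7] 32.4
scene c 368.0 -610.8 r 37.7 px [157 111  15  12] col [90. 82. 78.] fit [ 365.5 -612.1]
scene c 56.1 -4.0 r 35.3 px [326 141  16  11] col [52. 43. 29.] fit [23.1 -0.8]
scene c 502.5 -344.6 r 35.1 px [166 154  19  12] col [97. 72. 38.] fit [ 500.5 -343.8]
scene c 52.1 588.4 r 27.5 px [492 222  20  13] col [78. 58. 35.] fit [ 54.6 589. ]
scene c 649.5 48.0 r 14.0 px [212 236  11   5] col [171. 130.  59.] fit [649.3  47.3]
scene c 476.9 341.6 r 17.5 px [334 262  14   8] col [70. 50. 37.] fit [475.1 340.2]
scene c 668.5 228.1 r 15.3 px [253 278  12   9] col [115.  85.  40.] fit [667.8 226.8]
scene c 713.5 391.1 r 43.9 px [276 330  40  17] col [82. 61. 31.] fit [701.5 380.5]
```

View pics/s26.png

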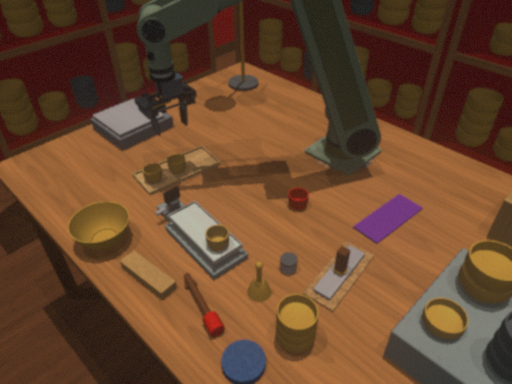

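Two bowls are in the tray at (153,173) and (177,163), and the last one is on the plate at (217,238). I'll fetch it.

Emit:
arm_command:
  slide:
    - [0,0.5,-2]
    - [0,1.3,-5.3]
    - [0,2.2,-8.9]
    - [0,3,-12.3]
    - [0,3.9,-15.8]
    - [0,4.7,-19.2]
    - [0,5.6,-22.7]
    - [0,6.5,-26.2]
    - [0,7.3,-29.6]
    - [0,8.2,-33]
    - [0,9,-36.4]
    - [0,9.8,-39.6]
    - [0,10.4,-42]
    - [0,10.5,-42.7]
    - [0,10.5,-42.7]
    - [0,10.5,-42.7]
    - [0,10.5,-42.7]
  turn:
    - [0,0,0]
    - [-0.05,0,0]
    - [-0.05,0,0]
    - [-0.05,0,0]
    - [-0.05,0,0]
    - [-0.05,0,0]
    - [-0.05,0,0]
    - [-0.05,0,0]
    - [-0.05,0,0]
    - [-0.05,0,0]
    - [-0.05,0,0]
    - [-0.05,0,0]
    - [-0.05,0,0]
    - [-0.05,0,0]
    - [-0.05,0,0]
    - [-0.05,0,0]
    - [-0.05,0,0]
  grip: [0,0,0,0,0,0,0,0,0,0,0,0,0,0,0,0,0]

```text
time_s: 55.65
ee_pos: [658.1, 60.3, 179.1]
ee_rot: [-66.5, 89.9, -161.5]
force: [-0.3, -0.0, 0.1]
gripper_width: 91.3
```

Emit:
arm_command:
  slide:
    - [2,0,0]
    - [5,0,0]
    - [8,0,0]
    - [9.4,0,0]
    - [9.8,0,0]
    - [9.8,0,0]
    - [9.8,0,0]
    - [9.8,0,0]
    - [9.8,0,0]
    - [9.8,0,0]
    - [9.8,0,0]
    - [9.8,0,0]
    - [9.8,0,0]
    - [9,0,0]
    - [7,0,0]
    - [4,0,0]
    - [1,0,0]
    - [0,0,0]
    - [0,0,0]
  turn:
    - [0,0,0]
    - [0,0,0]
    - [0,0,0]
    - [0,0,0]
    - [0,0,0]
    - [0,0,0]
    - [0,0,0]
    - [0,0,0]
    - [0,0,0]
    - [0,0,0]
    - [0,0,0]
    - [0,0,0]
    - [0,0,0]
    - [0,0,0]
    - [0,0,0]
    - [0,0,0]
    - [0,0,0]
    - [0,0,0]
    - [0,0,0]
  grip: [0,0,0,0,0,0,0,60,70,85,100,110,110,110,110,110,110,110,110]

```text
time_s: 57.23
ee_pos: [660.6, 61.8, 183.7]
ee_rot: [99.7, 89.6, 4.7]
force: [-0.4, 1.3, -1.4]
gripper_width: 64.2
```

```bash
python3 - <<'E'
from h import *
upd([0,10.5,-42.7],-.05)
d=np.load('pics/t26.npy')
tgt((407.7,-334.6,180,-8),(407.7,-334.6,34.8,-8))
bowls('top','t27',42,60)
E
```

```text
cmd [659.   61.7 180.2  -5. ] meas [660.6  61.8 183.7] psi -5.0 down [ 0.007  0.001 -1.   ] F [-0.4  1.3 -1.4] w 64.2 t 57.23 q [ 4. 27. 81.  0. 71.  9.]
slide [0.02, -21.59, 41.67] turn 0.053 len 469
slide [14.54, -21.59, 41.67] turn 0.053 len 491
top c 682.8 367.6 r 42.8 px [115 104  26  21] col [60. 43. 19.] fit [697.4 379.5]
top c 657.2 -171.6 r 41.2 px [304 110   9  27] col [89. 82. 79.] fit [ 653.5 -187.2]
top c 582.6 -360.5 r 32.0 px [365 137  22  21] col [117.  91.  42.] fit [ 582.6 -360. ]
top c 493.5 -346.6 r 32.4 px [361 166  23  22] col [120.  94.  44.] fit [ 493.2 -346.1]
top c 468.7 336.4 r 17.2 px [129 179  10  11] col [28. 16. 10.] fit [469.  337.6]
```

Emit:
arm_command:
  slide:
    - [0,-1,1.9]
    - [0,-2.5,4.8]
    - [0,-4,7.7]
    - [0,-5.6,10.8]
    - [0,-7.2,13.9]
    - [0,-8.8,17]
    - [0,-10.4,20.1]
    - [0,-12,23.2]
    - [0,-13.6,26.2]
    - [0,-15.2,29.3]
    - [0,-16.8,32.4]
    - [0,-18.4,35.5]
    - [0,-20,38.6]
    - [0,-21.2,40.9]
    - [0,-21.6,41.7]
    - [0,-21.6,41.7]
    - [0,-21.6,41.7]
  turn:
    - [0,0,0]
    - [0,0,0]
    - [0.05,0,0]
    - [0.05,0,0]
    - [0.05,0,0]
    - [0.05,0,0]
    - [0.05,0,0]
    - [0.05,0,0]
    - [0.05,0,0]
    - [0.05,0,0]
    - [0.05,0,0]
    - [0.05,0,0]
    - [0.05,0,0]
    - [0.05,0,0]
    - [0.05,0,0]
    - [0.05,0,0]
    - [0.05,0,0]
  grip: [110,110,110,110,110,110,110,110,110,110,110,110,110,110,110,110,110]

```text
time_s: 58.7
ee_pos: [407.1, -334.0, 178.6]
ee_rot: [-139.5, 89.8, 122.6]
force: [-0.2, -0.1, -0.4]
gripper_width: 64.5
```

Emit:
arm_command:
  slide:
    - [2,0,0]
    - [5,0,0]
    - [8,0,0]
    - [11,0,0]
    - [13.2,0,0]
    - [14.2,0,0]
    - [14.4,0,0]
    - [14.4,0,0]
    - [14.4,0,0]
    - [14.4,0,0]
  turn:
    - [0,0,0]
    - [0,0,0]
    - [0,0,0]
    - [0,0,0]
    - [0,0,0]
    - [0,0,0]
    - [0,0,0]
    - [0,0,0]
    - [0,0,0]
    - [0,0,0]
  grip: [110,110,110,110,110,110,110,110,110,110]

```text
time_s: 59.53
ee_pos: [408.6, -335.4, 37.5]
ee_rot: [61.4, 89.8, -36.5]
force: [0.3, 0.0, -1.9]
gripper_width: 64.1
```

```bash
python3 - <<'E'
from h import *
upd([0,-21.6,41.7],.05);upd([14.4,0,0])
snap('scene','s28');show()
cv2.imwrite('pics/s28z.png',cv2.resize(cv2.imread('pics/s28.png')[100:250,100:290],None,fx=4,fy=4))
E
```

```text
cmd [ 407.6 -334.9  180.2   -7.8] meas [ 408.6 -335.4   37.5] psi -7.8 down [ 0.002 -0.002 -1.   ] F [ 0.3  0.  -1.9] w 64.1 t 59.53 q [-41.  25. 110.   0.  45. -33.]
cmd [ 407.6 -334.9   36.2   -7.8] meas [ 408.6 -335.4   37.5] psi -7.8 down [ 0.002 -0.002 -1.   ] F [ 0.3  0.  -1.9] w 64.1 t 59.53 q [-41.  25. 110.   0.  45. -33.]
cmd [ 407.6 -334.9   36.2   -7.8] meas [ 408.5 -335.4   37.4] psi -7.8 down [ 0.002 -0.002 -1.   ] F [ 0.5 -0.3 -0.8] w 64.0 t 59.58 q [-41.  25. 110.   0.  45. -33.]
```

View pics/s28z.png

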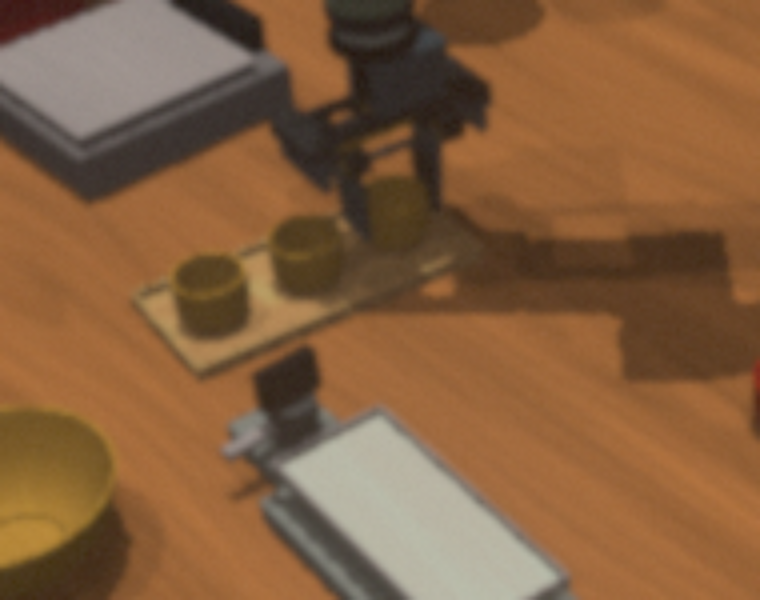

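Emit:
arm_command:
  slide:
    - [0.2,0,0]
    - [0.35,0,0]
    - [0.45,0,0]
    - [0.45,0,0]
    - [0.45,0,0]
    - [0.45,0,0]
    - [0.45,0,0]
    - [0.45,0,0]
    - [0.45,0,0]
    - [0.45,0,0]
    - [-2,0,0]
    - [-5,0,0]
    - [-8,0,0]
    - [-11,0,0]
    - [-13.5,0,0]
    - [-14.4,0,0]
    - [-14.4,0,0]
  turn:
    - [0,0,0]
    - [0,0,0]
    - [0,0,0]
    - [0,0,0]
    - [0,0,0]
    - [0,0,0]
    - [0,0,0]
    - [0,0,0]
    - [0,0,0]
    - [0,0,0]
    - [0,0,0]
    - [0,0,0]
    - [0,0,0]
    - [0,0,0]
    - [0,0,0]
    - [0,0,0]
    - [0,0,0]
  grip: [110,110,110,110,110,95,75,60,50,45,45,45,45,60,80,100,100]

```text
time_s: 61.0
ee_pos: [408.6, -335.8, 182.2]
ee_rot: [58.8, 89.7, -39.1]
force: [0.2, 0.1, -0.7]
gripper_width: 56.1
```

```bash
python3 - <<'E'
from h import *
upd([-14.4,0,0])
tgt((638.5,-171.4,180,-92))
snap('scene','s29')
E
```

```text
cmd [ 407.6 -334.9  180.2   -7.8] meas [ 408.6 -335.8  182.2] psi -7.9 down [ 0.004 -0.003 -1.   ] F [ 0.2  0.1 -0.7] w 56.1 t 61.0 q [-41.  16.  99.   0.  65. -33.]
slide [0.02, 20.64, -19.35] turn 1.469 len 283
```

View pics/s29.png

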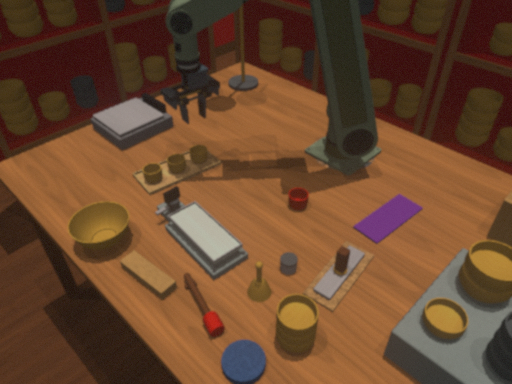

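All three bowls stand in the tray at (153,173), (177,163) and (199,154). Now the knob.

Emit:
arm_command:
  slide:
    - [0,2,-1.9]
    - [0,4.5,-4.2]
    - [0,7,-6.6]
    - [0,9.5,-8.9]
    - [0,12,-11.3]
    - [0,14.5,-13.6]
    - [0,17,-16]
    - [0,19,-17.9]
    - [0,20.2,-19]
    - [0,20.6,-19.4]
    - [0,20.6,-19.4]
    - [0,20.6,-19.4]
    - [0,20.6,-19.4]
    - [0,20.6,-19.4]
    - [0,20.6,-19.4]
    - [0,20.6,-19.4]
    - [0,20.6,-19.4]
  turn:
    - [0.1,0,0]
    - [0.2,0,0]
    - [0.32,0,0]
    - [0.44,0,0]
    - [0.56,0,0]
    - [0.68,0,0]
    - [0.8,0,0]
    - [0.92,0,0]
    - [1.04,0,0]
    - [1.16,0,0]
    - [1.28,0,0]
    - [1.4,0,0]
    - [1.469,0,0]
    - [1.469,0,0]
    - [1.469,0,0]
    - [1.469,0,0]
    - [1.469,0,0]
  grip: [100,100,100,100,100,100,100,100,100,100,100,100,100,100,100,100,100]

```text
time_s: 62.47
ee_pos: [637.8, -170.9, 179.2]
ee_rot: [-18.9, 89.9, 159.2]
force: [-0.4, 1.0, -0.2]
gripper_width: 55.4
```

```bash
python3 - <<'E'
from h import *
upd([0,20.6,-19.4],1.469)
tgt((638.5,-171.4,74,-92))
E
```

```text
cmd [ 638.1 -170.9  180.2  -92. ] meas [ 637.8 -170.9  179.2] psi -92.0 down [-0.001  0.001 -1.   ] F [-0.4  1.  -0.2] w 55.4 t 62.47 q [-16.  28.  81.   0.  71.  76.]
slide [10.62, 0.05, -0.04] turn -0.0 len 106
```

Emit:
arm_command:
  slide:
    - [2,0,0]
    - [5,0,0]
    - [8,0,0]
    - [10,0,0]
    - [10.7,0,0]
    - [10.7,0,0]
    - [10.7,0,0]
    - [10.7,0,0]
    - [10.7,0,0]
    - [10.7,0,0]
    - [10.7,0,0]
    - [10.7,0,0]
    - [10.7,0,0]
    - [10.7,0,0]
    - [10.7,0,0]
    - [10.7,0,0]
  turn:
    - [0,0,0]
    - [0,0,0]
    - [0,0,0]
    - [0,0,0]
    - [0,0,0]
    - [0,0,0]
    - [0,0,0]
    - [0,0,0]
    - [0,0,0]
    - [0,0,0]
    - [0,0,0]
    - [0,0,0]
    - [0,0,0]
    - [0,0,0]
    - [0,0,0]
    - [0,0,0]
  grip: [100,100,100,100,100,100,100,160,200,220,240,240,240,240,240,240]
  newtons: 30

```text
time_s: 63.8
ee_pos: [638.2, -171.3, 73.4]
ee_rot: [103.0, 89.9, -79.0]
force: [-0.1, -1.3, 2.0]
gripper_width: 14.1
```

```bash
python3 - <<'E'
from h import *
upd([10.7,0,0]);print(env.state()['torque'])
E
```

```text
cmd [ 638.1 -170.9   73.2  -92. ] meas [ 638.2 -171.3   73.4] psi -91.9 down [ 0.    -0.001 -1.   ] F [-0.1 -1.3  2. ] w 14.1 t 63.8 q [-16.  32.  89.  -0.  59.  76.]
[-0.21398884  0.26412936  0.70371006]
```

Emit:
arm_command:
  slide:
    - [0,0,0]
    - [0,0,0]
    - [0,0,0]
    - [0,0,0]
    - [0,0,0]
    - [0,0,0]
    - [0,0,0]
    - [0,0,0]
    - [0,0,0]
    - [0,0,0]
    - [0,0,0]
    - [0,0,0]
    - [0,0,0]
    - [0,0,0]
    - [0,0,0]
    - [0,0,0]
    - [0,0,0]
    - [0,0,0]
  turn:
    - [-0.1,0,0]
    - [-0.2,0,0]
    - [-0.3,0,0]
    - [-0.4,0,0]
    - [-0.5,0,0]
    - [-0.6,0,0]
    - [-0.7,0,0]
    - [-0.8,0,0]
    - [-0.9,0,0]
    - [-1.0,0,0]
    - [-1.1,0,0]
    - [-1.2,0,0]
    - [-1.3,0,0]
    - [-1.4,0,0]
    - [-1.45,0,0]
    - [-1.5,0,0]
    - [-1.5,0,0]
    - [-1.5,0,0]
  grip: [240,240,240,240,240,240,240,240,240,240,240,240,240,240,240,240,240,240]

```text
time_s: 65.3
ee_pos: [638.9, -172.1, 73.4]
ee_rot: [55.4, 89.8, -40.8]
force: [1.9, -5.6, 0.2]
gripper_width: 14.1
```

```bash
python3 - <<'E'
from h import *
upd([0,0,0],-1.5);print(env.state()['torque'])
snap('scene','s30')
cv2.imwrite('pics/s30z.png',cv2.resize(cv2.imread('pics/s30.png')[140:290,120:310],None,fx=4,fy=4))
E
```

```text
cmd [ 638.1 -170.9   73.2   -6.1] meas [ 638.9 -172.1   73.4] psi -6.2 down [ 0.002 -0.002 -1.   ] F [ 1.9 -5.6  0.2] w 14.1 t 65.3 q [-16.  32.  89.  -0.  59. -10.]
[-0.68598357 -0.13141292  0.00853196]
```

View pics/s30z.png

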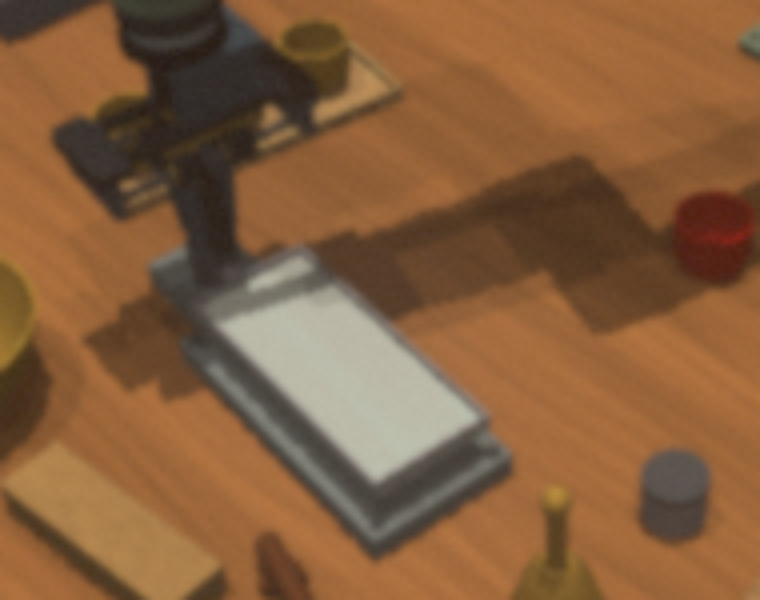

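Emit:
arm_command:
  slide:
    - [0,0,0]
    - [0,0,0]
    - [0,0,0]
  turn:
    - [-0.03,0,0]
    - [-0.03,0,0]
    - [-0.03,0,0]
  grip: [240,240,240]

```text
time_s: 65.6
ee_pos: [639.0, -172.1, 73.4]
ee_rot: [66.3, 89.8, -28.3]
force: [1.8, -5.9, -0.6]
gripper_width: 13.8
```

```bash
python3 - <<'E'
from h import *
upd([0,0,0],-.03);print(env.state()['torque'])
E
```

```text
cmd [ 638.1 -170.9   73.2   -4.4] meas [ 639.  -172.1   73.4] psi -4.6 down [ 0.002 -0.001 -1.   ] F [ 1.8 -5.9 -0.6] w 13.8 t 65.6 q [-16.  32.  89.  -0.  59. -11.]
[-0.85590389 -0.02835813 -0.66907406]
```

The torque is now -0.67 N m, so the knob is on its locked stop. I'll open, lift and retreat.

Emit:
arm_command:
  slide:
    - [0,0,0]
    - [0,0,0]
    - [0,0,0]
    - [0,0,0]
    - [-3,0,0]
    - [-6,0,0]
    - [-9,0,0]
    - [-12,0,0]
    - [-14,-4,0]
    - [-14,-8,0]
    - [-14,-12,0]
    - [-14,-16,0]
    - [-14,-20,0]
    - [-14,-24,0]
    - [-14,-26,0]
    - [-14,-26,0]
    - [-14,-26,0]
  turn:
    - [0.02,0,0]
    - [0.02,0,0]
    - [0.02,0,0]
    - [0.02,0,0]
    - [0.02,0,0]
    - [0.02,0,0]
    - [0.02,0,0]
    - [0.02,0,0]
    - [0.02,0,0]
    - [0.02,0,0]
    - [0.02,0,0]
    - [0.02,0,0]
    - [0.02,0,0]
    - [0.02,0,0]
    - [0.02,0,0]
    - [0.02,0,0]
    - [0.02,0,0]
  grip: [240,200,150,100,100,100,100,100,100,100,100,100,100,100,100,100,100]

```text
time_s: 67.02
ee_pos: [378.4, -150.8, 213.6]
ee_rot: [97.9, 89.9, 2.3]
force: [0.6, -0.6, -0.0]
gripper_width: 55.6
```

```bash
python3 - <<'E'
from h import *
upd([-14,-26,0],.02)
snap('scene','s31');im,d=snap('top','t31');P=world('top',d);z=P[...,2]
m=np.zeros(d.shape,bool);m[98:160,297:335]=1;k=m&(z>88)&(z<110);print('knob',rect(P,k))
E
```

```text
cmd [ 378.9 -151.1  213.2   -5.5] meas [ 378.4 -150.8  213.6] psi -5.5 down [ 0.002  0.    -1.   ] F [ 0.6 -0.6 -0. ] w 55.6 t 67.02 q [-23.   3. 110.   0.  66. -18.]
knob (array([ 634.9, -171.2]), array([51.5, 14.2]), 82.8, np.int64(100))
```

View pics/t31.png

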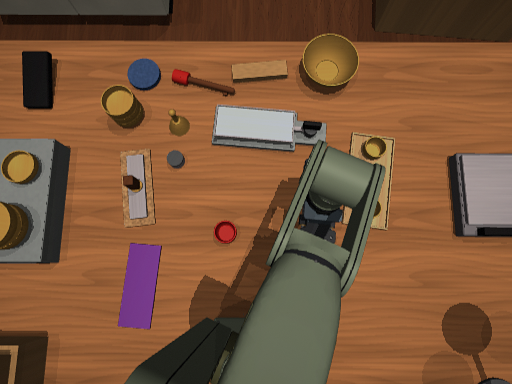

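View pics/s31.png

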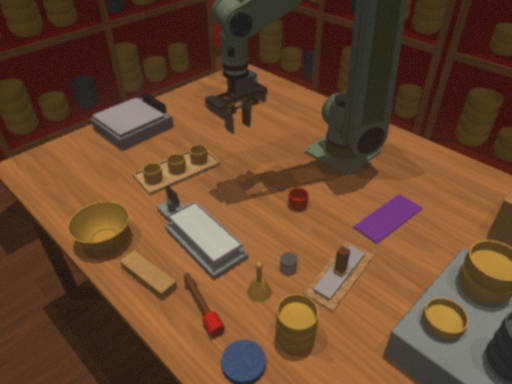

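```bash
python3 - <<'E'
from h import *
for n in ('tin','bell'): print(n,[(np.round(r['point']),round(r['p'],2)) for r in env.search_frame('scene',n)])
bowls('scene','s32',42,60)
im,d=env.grab_frame('top');P=world('top',d);z=P[...,2];m=np.zeros(d.shape,bool);m[145:230,118:158]=1
print('tamper',rect(P,m&(z>15.5)&(z<23)))
print(env.job_done())
E
```

```text
tin [(array([563., 231.,  40.]), 0.53)]
bell [(array([675., 232.,  34.]), 0.86)]
scene c 414.4 -333.6 r 36.1 px [189 145  18  13] col [108.  79.  39.] fit [ 411.4 -332.8]
scene c 588.8 -358.0 r 35.1 px [142 163  19  14] col [112.  83.  41.] fit [ 589.6 -358. ]
scene c 340.6 74.9 r 33.9 px [288 188  20  14] col [121.  43.  27.] fit [340.9  75.6]
scene c 668.4 226.8 r 15.9 px [252 278  13   9] col [116.  86.  41.] fit [668.1 226.7]
tamper (array([469.3, 337.9]), array([189.6,  51.1]), 6.9, np.int64(834))
the job is handed in; nothing more can be done
None
```

The whole job was carried out in the order asked and handed in; no verdict came back.

- **Pressing:** I turned the knob clockwise to its stop and stood the three bowls about 70 mm apart about the plate's middle. I pressed with the tamper until the plate bottomed out and held it down for more than a second and a half. While it was down, depth readings put the plate about 40 mm above the counter, within about 1.5 mm from end to end.
- **Putting away:** The tamper lies lengthwise on the cork rest and the three bowls stand in the wooden tray. I turned the knob back until it came up against its locked stop.
- **Bowl 1:** It ended up about 20 mm off when I first put it on the plate. Either it was knocked while the arm was away, or I gripped it off-centre. I moved it to its place before pressing.
- **Last checks:**
  - All three bowls show upright in the tray in the last picture. The final depth check picked out only the two outer ones; the middle one I confirmed by eye.
  - The tamper reads centred on the rest within about 1 mm, at the same angle as the rest.
  - The tin and bell are within about 3 mm of where they started, which is inside the detector's error.
  - The knob bar reads about 2° from the plate's axis, which is camera noise level, so it counts as locked.
- **Disagreements:** The top camera read about 4 mm short of the arm's own x readings. The scene camera was also 2 to 3 mm off, the other way. I placed everything by what the gripper measured.

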